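# Make up two piles of confectionery tins on the cutting bench

### The arm

A 6-joint arm with a two-finger parallel gripper is mounted at the origin on the work surface. World frame = base frame: x ahead of the robot, y to its left, z up, the work surface at z = 0. Lengths are in m, angles in degrees, forces in N, time in s.
With the tool pointing down it reaches from about 0.4 to 0.825 m from the base axis. Payload 7 kg.
Tool frame: the origin (TCP) lies midway between the tips of the shut fingers; the grasp point (between the pads) lies r.grasp_offset behind it (r.grasp_offset is the distance from the TCP to the grasp point, in m); x points along the fingers, z is the direction in which the jaws open and shut, and the axes are right-handed (so a half turn about x gives the same grasp; the last joint's range is limited). The gripper opens to 88 mm and grips with 3 to 60 N. Pads are 19 mm wide; open, the fingers measure 130 mm over their backs; the gripper's body (78 mm by 193 mm) begins 47 mm behind the grasp point.
Start: joints at [93.226, 20.546, 0.682, 0, -70.136, -16.507], TCP at [0.155, 0.657, 0.227] pointing down, gripper open.
Joint ranges: [-176.03, 176.03], [-82.01, 121.73], [-58.28, 71.71], [-173.87, 95.51], [-174.79, -0.11], [-173.66, 173.66]. Speed limits (degrees/s): [136.94, 136.94, 172.46, 180, 180, 180].

### API

Orientations are given as [roll, pitch, yaw] about the fixed x, y, z axes, in that order (R = Rz(yaw) Ry(pitch) Rx(roll)).
In Python, from plant import readout, vision, close_job, r gives the robot as it stands.
- The arm moves only by the shell command python3 -m handwheel 'ROWS' [OPENING] [FORCE]. ROWS is JSON, a list that holds one entry, the list of rows, each a list of 4 numbers: the shift along the world's x, y, z in units of 40 mm (1.0 is 40 mm), then the turn about the world's z in units of 5 degrees (1.0 is 5 degrees). In form: [[[tx, ty, tz, roll], ...]]. A call has 1 to 8 rows; each row shifts and turns the pose as measured when the row begins; what a row does not reach is not made up. A row lasts 1/10 s, in which the tool goes at most 50 mm and 8.59 degrees, less where a joint would pass 70% of its speed; a pose out of reach is approached as far as the arm can. A call is refused whole if a number of a shift passes 1 or a number of a turn 1, either way. A call with a gripper value outside its range is refused whole. OPENING is the finger opening in mm, from 0 to 87.6, set as the call begins (- or left out, the last holds). The fingers move at their own pace and stop on an object; FORCE is the grip in N (left out, the last holds). Time passes only in rows, so rows that do not move let the fingers close. It gives the time, the measured TCP pose, the force and the opening at its end, in the units of the state.
- readout.get_state(): the state, without advancing time (a new reading comes with each control period).
- vision.capture(name): name is "side" or "top"; returns the picture (420x560x3 uint8, blue, green, red); there is no depth.
- vision.get_calibration(name): a dict with "intrinsics" (3x3 intrinsics, pixels), "pose" (4x4, takes a point from camera to world coordinates). Camera axes: x right, y up, looking along -z (the intrinsics and any distortion apply to the point x, -y, -z); pixel columns grow to the right and rows downward; lengths in m; the calibration is good to about 2 mm. A picture is of the moment at which its call begins. get_calibration takes no time and is no camera call.
- close_job(): hands the job in, once; it reports no verdict.
The state is a dict: "time_s": time; "joints": joint angles; "qd": joint speeds; "joint_torque": joint torques, N m; "tcp_pos": TCP position; "eef_rot": TCP orientation; "contact_force": force on the tool from outside, world axes, zero at the start; "moment": the same for the moment, N m; "gripper_width": finger opening in m.
Only numpy, scipy, OpenCV 4.12 (cv2) and the standard library are available. Lean on these libraries where they do the work, as an engineer would, in place of code of your own. Each camera call takes 0.05 s, during which the arm holds its last target.

### The job

Press the largest round tin down into the clip base until it clicks fully home, and only then stack the middle round tin centred on it and the smallest round tin centred on that. Set the larger rectangular tin flat in the middle of the shallow tray, lengthways with the tray, and stack the smaller rectangular tin centred on it, lengthways the same way; which pile comes first does not matter. Keep every tin upright, set each one down without dropping it, and leave the jar, the mug and the cleaver where they are.

Things in the scene. Friction and masses are not known exactly. Their poses are not given: they have to be found in the camera images.
- round_large: Largest round tin, plain steel, flat lid: 60 mm high, body 62 across, foot bead 68 across at 4 to 6 mm up, bevelled to 62 at 0 and 9 mm. About 0.22 kg. Origin: centre of underside, z up. Lowered onto the clip base it first rests bead on bars, about 13 mm above the deck; pressing with 4 to 10 N snaps it down with a clear force drop, and the bars hold it.
- round_medium: The middle round tin, plain steel, standing upright, flat lid: 51 mm across, 45 mm high, straight-sided. About 0.16 kg. Origin: centre of its underside, z up.
- round_small: The smallest round tin, plain steel, standing upright, flat lid: 40 mm across, 40 mm high, straight-sided. About 0.11 kg. Origin: centre of its underside, z up.
- rect_large: The larger rectangular tin, plain steel, standing upright, flat lid: 100 mm long (its x), 62 mm wide (its y), 50 mm high. About 0.30 kg. Origin: centre of its underside, z up.
- rect_small: The smaller rectangular tin, plain steel, standing upright, flat lid: 76 mm long (its x), 46 mm wide (its y), 42 mm high. About 0.18 kg. Origin: centre of its underside, z up.
- clip_base: Fixed wooden deck 164 (its x) by 100 (its y) by 10 mm thick. Two white spring bars along y, 12 mm thick, 40 long, centred 21.5 mm above the bench, 37.5 mm either side (x) of the middle (63 clear between), yield outwards; steel housings behind them, up to 28 mm high; y sides open for fingers. Origin: middle of underside, at bench height. A tin fully home stands on the deck, 10 mm above the bench.
- tray: Shallow plywood tray for the rectangular pile, fixed to the bench: 134 mm long (its x) by 96 mm wide (its y) outside, 10 mm high, walls 4 mm thick, so 126 by 88 mm inside; its floor is 4 mm above the bench. Origin: middle of its underside, at bench height, z up.
- jar: Bystander: closed amber glass jar with a red cap, 60 mm across, 105 mm high. Origin: centre of its underside.
- mug: Bystander: white mug, 76 mm across, 85 mm high, handle towards its +y. Origin: centre of its underside.
- cleaver: Bystander: cleaver lying flat beside the work, blade 200 mm (its y) by 95 mm (its x), 11 mm above the bench at most, and a wooden handle 115 mm long towards its +y, 18 mm thick. Origin: under the middle of the blade, at bench height.
Things that resemble listed ones, but are neither listed nor needed, are in the scene too. What is shaped like the round_large but blue is not meant. What is shaped like the round_medium but blue or purple is not meant.

How it is judged (in metres and radians):
On the way, in this order (a step that is already met when the one before it is completed fails the run):
1. the largest round tin is pressed fully home in the clip base, standing on the deck (horizontal distance between round_large and clip_base below 0.008 m and z of round_large in the frame of clip_base below 0.0125 m and angle between round_large's own z axis and vertical below 0.06 rad), for 0.2 s.
2. the middle round tin stands on the largest one (horizontal distance between round_medium and round_large below 0.012 m and z of round_medium in the frame of round_large between 0.057 and 0.063 m), for 0.2 s.
3. the smallest round tin stands on the middle one (horizontal distance between round_small and round_medium below 0.012 m and z of round_small in the frame of round_medium between 0.042 and 0.048 m), for 0.2 s.
At the end, for the whole second after the job is handed in: Largest round tin within 2.5 mm of the deck, 8 mm of its middle; next ones within 12 mm of the centre of the tin below; larger rectangular tin on the tray floor within 20 mm and 20 deg of it, smaller on it within 12 mm and 14 deg; all at rest, within 3 deg (large round) or 4.5 deg of upright (all of step 1 and all of step 2 and all of step 3 and z of rect_large in the frame of tray below 0.007 m and horizontal distance between rect_large and tray below 0.02 m and angle between the x axis of rect_large and the x axis of tray, either way round below 0.35 rad and horizontal distance between rect_small and rect_large below 0.012 m and z of rect_small in the frame of rect_large between 0.047 and 0.053 m and angle between the x axis of rect_small and the x axis of rect_large, either way round below 0.25 rad and angle between each of round_large, round_medium, round_small, rect_large, rect_small's own z axis and vertical below 0.08 rad and linear speed of each of round_large, round_medium, round_small, rect_large, rect_small below 0.02 m/s); the robot touches nothing.
It fails at once if a bystander (jar, mug or cleaver) is moved by more than 30 mm (distance of any of jar, mug, cleaver from where it was at the start of the episode above 0.03 m).
It fails at once if a tin is tipped by more than 30 degrees (angle between any of round_large, round_medium, round_small, rect_large, rect_small's own z axis and vertical above 0.52 rad).
It fails at once if a tin is dropped (moves faster than 0.7 m/s, as after a fall of 25 mm, with no finger on it) ((linear speed of round_large above 0.7 m/s and contact force between round_large and the fingers below 0.1 N) or (linear speed of round_medium above 0.7 m/s and contact force between round_medium and the fingers below 0.1 N) or (linear speed of round_small above 0.7 m/s and contact force between round_small and the fingers below 0.1 N) or (linear speed of rect_large above 0.7 m/s and contact force between rect_large and the fingers below 0.1 N) or (linear speed of rect_small above 0.7 m/s and contact force between rect_small and the fingers below 0.1 N)).
It also fails if it takes over 125 s, if anything falls off the work surface, if the arm or the gripper's body presses on something with over 40 N, if the wrist force passes 120 N, or if a joint passes its speed limit or range.

## Working session

There is one attempt and no reset: what is moved stays moved. The work goes in short steps, Python scripts to look and compute and a shell command to move; the robot and the scene stay as the last step left them, time stands still between calls to the robot, and variables do not carry over. Pictures are saved under pics/ and viewed, and the job is handed in when it is done.

```bash
ls; mkdir -p pics
python3 - <<'E'
from plant import readout, vision, close_job, r
import cv2,numpy as np
print(readout.get_state(), r.grasp_offset)
for n in("side","top"):
    im=vision.capture(n); cv2.imwrite(f"pics/{n}0.png",im)
    c=vision.get_calibration(n); print(n,{k:np.round(v,4).tolist() if not isinstance(v,str) else v for k,v in c.items()})
E
```

```text
pics
{'time_s': 0.0, 'joints': array([ 9.32264994e+01,  2.05909421e+01,  6.34131678e-01, -2.08449065e-02,
       -7.01361095e+01, -1.65053977e+01]), 'qd': array([ 0.07252754, -0.0861401 , -0.02899275, -0.07284621, -0.04026095,
       -0.0865962 ]), 'joint_torque': array([ 1.11887985e-03, -5.82712805e+01,  2.93059409e+01,  6.99733749e+00,
        6.94596136e-03, -1.58343018e-04]), 'tcp_pos': array([0.15496824, 0.65646563, 0.2256287 ]), 'eef_rot': array([  4.59853489,  89.90503562, -98.68746214]), 'contact_force': array([ 0.23816022,  0.22021697, -0.49732718]), 'moment': array([-0.00451655, -0.02773834,  0.06764724]), 'gripper_width': 0.08745227354910905} 0.0188
side {'intrinsics': [[546.2998, 0.0, 289.3214], [0.0, 546.2998, 211.3676], [0.0, 0.0, 1.0]], 'pose': [[-0.9716, 0.1798, -0.1535, 0.295], [-0.2364, -0.7317, 0.6393, 0.8414], [0.0026, 0.6575, 0.7535, 1.0171], [0.0, 0.0, 0.0, 1.0]]}
top {'intrinsics': [[498.5321, 0.0, 294.5183], [0.0, 498.5321, 218.3784], [0.0, 0.0, 1.0]], 'pose': [[-0.0015, 0.9966, -0.0826, 0.3663], [-1.0, -0.0018, -0.0034, -0.0024], [-0.0035, 0.0826, 0.9966, 1.5959], [0.0, 0.0, 0.0, 1.0]]}
```

View pics/side0.png

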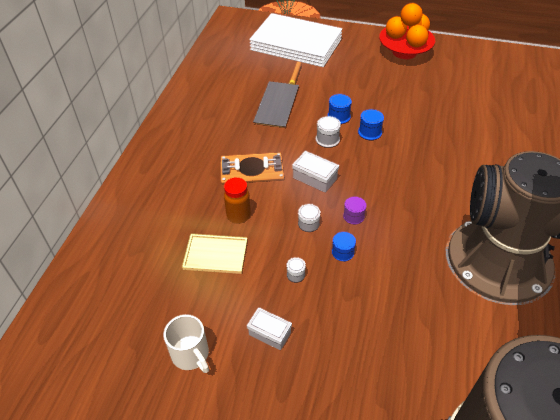

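View pics/top0.png

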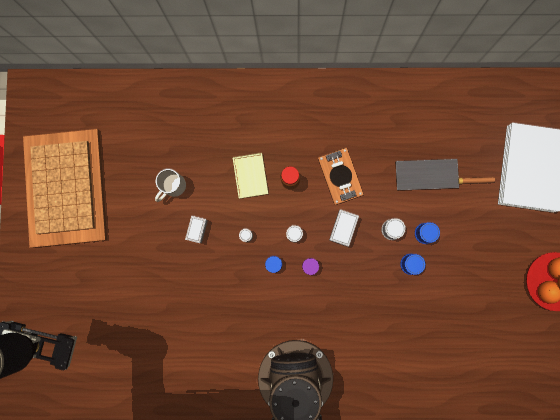

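Run:
```python
import cv2
t=cv2.imread("pics/top0.png"); s=cv2.imread("pics/side0.png")
a=cv2.resize(t[140:285,170:305],None,fx=5.5,fy=4*5.5/5.5,interpolation=cv2.INTER_CUBIC) if 0 else cv2.resize(t[145:285,180:320],(600,600),interpolation=cv2.INTER_CUBIC)
b=cv2.resize(t[145:285,310:450],(600,600),interpolation=cv2.INTER_CUBIC)
cv2.imwrite("pics/ta.png",a);cv2.imwrite("pics/tb.png",b)
cv2.imwrite("pics/sa.png",cv2.resize(s[85:285,180:400],(660,600),interpolation=cv2.INTER_CUBIC))
```

```text
(no output)
```

View pics/ta.png

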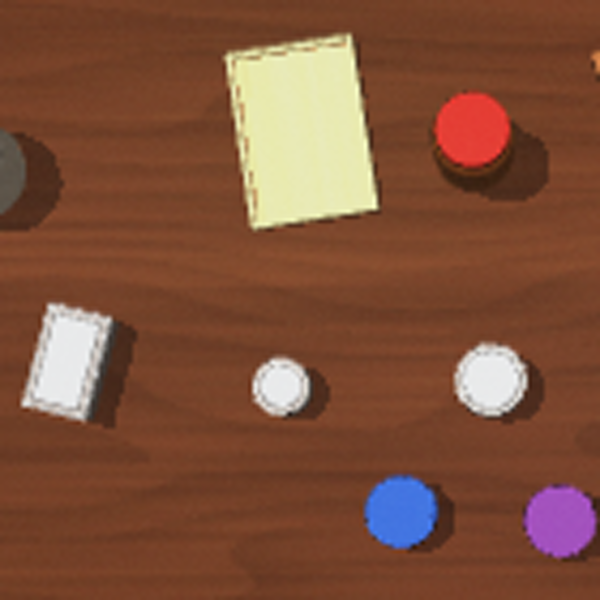

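View pics/tb.png

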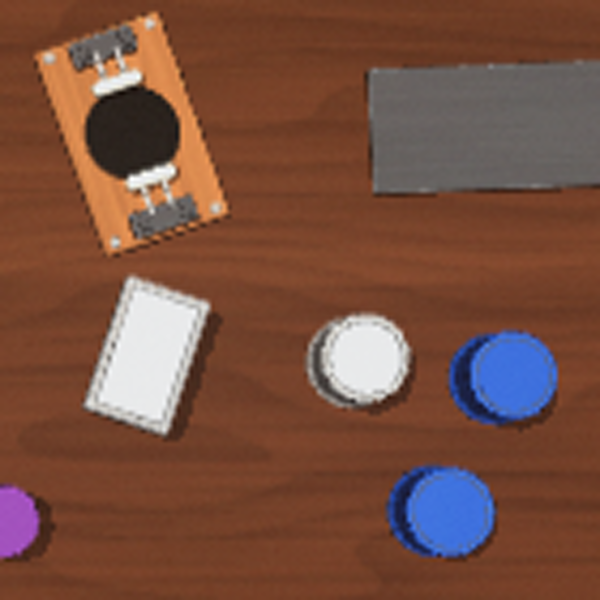

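View pics/sa.png

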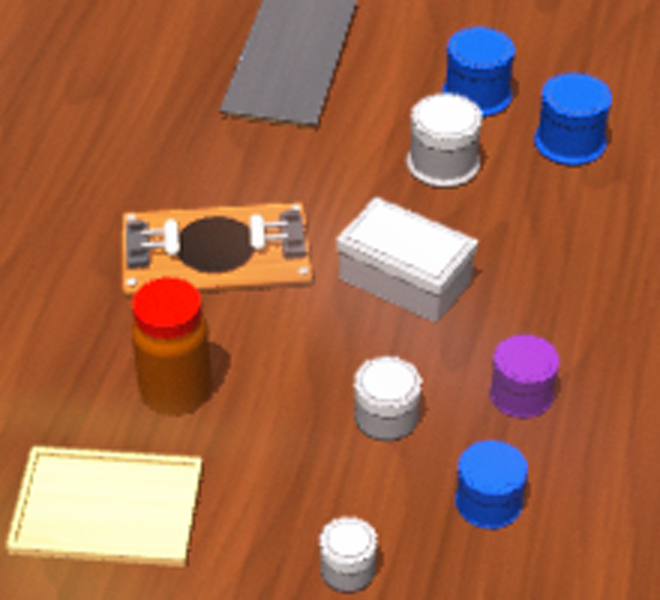

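In the pictures, the steel tins are easy to tell from the coloured decoys. Top-view pixels:
- round_large is steel at (395,229), not blue at (429,233) or (414,264).
- round_medium is steel at (294,233), not blue at (274,265) or purple at (311,267).
- round_small is at (246,235), rect_large at (345,228) and rect_small at (196,229). Neither rectangular tin has a decoy.

The clip base is at (341,176), the tray at (251,176), the jar at (290,176), the mug at (170,183) and the cleaver at (428,175). The close crops confirm these choices, and the bead is visible on the steel large tin.

```bash
cat > h.py <<'E'
import cv2,numpy as np
from plant import readout, vision
def cast(n,px,z):
    c=vision.get_calibration(n);K=np.array(c["intrinsics"]);T=np.array(c["pose"])
    px=np.atleast_2d(px).astype(float)
    d=np.c_[(px[:,0]-K[0,2])/K[0,0],-(px[:,1]-K[1,2])/K[1,1],-np.ones(len(px))]@T[:3,:3].T
    return T[:3,3]+d*((z-T[2,3])/d[:,2])[:,None]
def blobs(n,im,m,z,amin=40):
    cs,_=cv2.findContours(m.astype(np.uint8),cv2.RETR_EXTERNAL,cv2.CHAIN_APPROX_NONE)
    for c in cs:
        a=cv2.contourArea(c)
        if a<amin: continue
        M=cv2.moments(c);px=(M['m10']/M['m00'],M['m01']/M['m00'])
        yield px,a,c[:,0,:]
def rect(n,c,z):
    w=cast(n,c,z)[:,:2].astype(np.float32)*1000
    (cx,cy),(a,b),t=cv2.minAreaRect(w)
    if a<b: a,b,t=b,a,t+90
    return round(cx,1),round(cy,1),round(a,1),round(b,1),round((t+90)%180-90,1)
def cap(n,name):
    im=vision.capture(n);cv2.imwrite(f"pics/{name}.png",im);return im
E
python3 - <<'E'
from h import *
zs={'top':{},'side':{}}
for n,box in(("top",(150,150,470,290)),("side",(150,60,420,360))):
    im=cv2.imread(f"pics/{n}0.png");hsv=cv2.cvtColor(im,cv2.COLOR_BGR2HSV)
    m=np.zeros(im.shape[:2],bool);x0,y0,x1,y1=box
    thr=215 if n=="side" else 195
    m[y0:y1,x0:x1]=((hsv[...,2]>thr)&(hsv[...,1]<40))[y0:y1,x0:x1]
    for px,a,c in blobs(n,im,m,0,30):
        print(n,np.round(px,1),a)
        for z in(.04,.042,.045,.05,.06): print('   ',z,np.round(cast(n,px,z)[0,:2]*1000,1),rect(n,c,z))
    # tray, base
    for nm,mm,z in(("base",(hsv[...,0]<18)&(hsv[...,1]>100)&(hsv[...,2]>175),.01),("tray",(hsv[...,0]>20)&(hsv[...,0]<35)&(hsv[...,1]>40)&(hsv[...,2]>170),.01)):
        q=np.zeros(m.shape,bool);q[y0:y1,x0:x1]=mm[y0:y1,x0:x1]
        for px,a,c in blobs(n,im,q,z,300): print(n,nm,np.round(px,1),a,rect(n,c,z))
    red=((hsv[...,0]<5)|(hsv[...,0]>175))&(hsv[...,1]>180)&(hsv[...,2]>150)
    q=np.zeros(m.shape,bool);q[y0:y1,x0:x1]=red[y0:y1,x0:x1]
    for px,a,c in blobs(n,im,q,.1,100): print(n,"jar",np.round(px,1),a,cast(n,px,.105))
E
```

```text
top [244.9 234.5] 102.0
    0.04 [445.2 157.9] (445.1, 157.7, 37.6, 34.4, 89.9)
    0.042 [445.1 157.7] (445.0, 157.4, 37.5, 34.4, 89.9)
    0.045 [444.9 157.4] (444.8, 157.1, 37.4, 34.3, 89.9)
    0.05 [444.7 156.9] (444.6, 156.6, 37.3, 34.2, 89.9)
    0.06 [444.1 155.9] (444.1, 155.6, 37.1, 34.0, 89.9)
top [293.9 233.1] 172.0
    0.04 [449.1   4.9] (448.7, 4.1, 48.4, 48.4, 11.3)
    0.042 [449.    4.9] (448.6, 4.1, 48.4, 48.3, 11.3)
    0.045 [448.9   4.9] (448.4, 4.1, 48.3, 48.2, 11.3)
    0.05 [448.6   4.8] (448.2, 4.0, 48.1, 48.1, 11.3)
    0.06 [448.1   4.8] (447.6, 4.0, 47.8, 47.8, 11.3)
top [394.9 227.9] 258.5
    0.04 [ 465.1 -310.9] (464.7, -311.1, 56.5, 56.3, 89.9)
    0.042 [ 464.9 -310.5] (464.5, -310.7, 56.4, 56.3, 89.9)
    0.045 [ 464.8 -309.9] (464.3, -310.1, 56.3, 56.2, 89.9)
    0.05 [ 464.4 -308.9] (464.0, -309.1, 56.1, 56.0, 89.9)
    0.06 [ 463.8 -306.9] (463.4, -307.1, 55.8, 55.6, 89.9)
top [195.4 227.8] 261.0
    0.04 [466.3 313. ] (464.2, 314.2, 74.2, 45.8, -14.1)
    0.042 [466.1 312.6] (464.1, 313.8, 74.1, 45.8, -14.1)
    0.045 [465.9 312. ] (463.9, 313.2,
[... 3269 characters left out ...]
    0.045 [ 465.8 -151.7] (466.7, -152.6, 101.1, 64.3, -18.8)
    0.05 [ 464.9 -146.6] (465.8, -147.4, 100.6, 63.9, -18.8)
    0.06 [ 463.2 -136.4] (464.1, -137.2, 99.5, 63.3, -18.8)
side [328.6 123.4] 230.0
    0.04 [ 465.  -326.8] (465.0, -326.9, 58.9, 55.4, 13.9)
    0.042 [ 464.7 -324.4] (464.7, -324.5, 58.8, 55.3, 13.9)
    0.045 [ 464.1 -320.9] (464.2, -320.9, 58.6, 55.2, 13.9)
    0.05 [ 463.3 -314.9] (463.3, -314.9, 58.3, 54.9, 13.9)
    0.06 [ 461.5 -302.9] (461.5, -303.0, 57.7, 54.3, 13.9)
side base [260.2 201.4] 2243.0 (622.3, -44.8, 884.0, 205.5, 89.9)
side tray [214.8 252.4] 1913.0 (637.2, 147.5, 135.3, 97.6, 8.9)
side jar [234.8 187.1] 320.5 [[0.62039495 0.02527853 0.105     ]]
```

```bash
cat >> h.py <<'E'
from scipy.spatial.transform import Rotation as R
def st(tx=None,ty=None,jaw=None):
    s=readout.get_state();M=R.from_euler('xyz',s['eef_rot'],degrees=True).as_matrix()
    j=np.degrees(np.arctan2(M[1,2],M[0,2]))
    print("t%.1f tcp"%s['time_s'],np.round(s['tcp_pos']*1000,1),"jaw %.1f"%j,"tilt",np.round(M[:,0],3),"w %.1f"%(s['gripper_width']*1000),"F",np.round(s['contact_force'],1),"j",np.round(s['joints'],0))
    if tx is not None: print("need x,y units",np.round((tx-s['tcp_pos'][0]*1000)/40,2),np.round((ty-s['tcp_pos'][1]*1000)/40,2))
    if jaw is not None: print("turn units",round(((jaw-j+90)%180-90)/5,2))
E
python3 - <<'E'
from h import *
im=cv2.imread("pics/top0.png");hsv=cv2.cvtColor(im,cv2.COLOR_BGR2HSV)
m=np.zeros(im.shape[:2],bool);sl=(slice(145,207),slice(315,366))
m[sl]=((hsv[...,2]>150)|(hsv[...,1]<90)|(hsv[...,2]<35))[sl]
m=cv2.morphologyEx(m.astype(np.uint8),cv2.MORPH_OPEN,np.ones((3,3)))
for px,a,c in blobs("top",im,m,0,200): print("base",px,a,rect("top",c,.01))
t=cast("top",[[310+a/4.286,145+b/4.286] for a,b in((37,55),(157,13),(229,213),(108,256),(132,132))],.01)*1000
print(np.round(t[:,:2]),t[:4].mean(0))
s=cast("side",[[180+a/3,85+b/3] for a,b in((123,213),(305,204),(312,279),(124,291),(217,244),(172,237),(257,232))],.01)*1000
print(np.round(s[:,:2]),s[:4].mean(0))
st(463,-305)
E
```

```text
base (340.1893885320009, 175.59053057339995) 1401.0 (635.4, -144.2, 162.0, 98.0, 19.2)
[[ 694.  -75.]
 [ 725. -166.]
 [ 574. -218.]
 [ 541. -127.]
 [ 635. -146.]] [ 633.48361054 -146.44064908   10.        ]
[[ 725. -161.]
 [ 570. -211.]
 [ 541. -121.]
 [ 693.  -69.]
 [ 632. -143.]
 [ 673. -142.]
 [ 602. -166.]] [ 632.09001686 -140.49156403   10.        ]
t0.1 tcp [155.  656.5 225.7] jaw -103.3 tilt [-0.    -0.001 -1.   ] w 88.0 F [ 0.5 -1.  -0.4] j [ 93.  21.   1.  -0. -70. -17.]
need x,y units 7.7 -24.04
```

```bash
python3 -m handwheel '[[[0.9,-0.8,0,0.8],[0.9,-0.8,0,0.8],[0.9,-0.8,0,0.8],[0.9,-0.8,0,0.8],[0.9,-0.8,0,0.8],[0.9,-0.8,0,0.8],[0.9,-0.8,0,0.8],[0.9,-0.8,0,0.8]]]' 87 20; python3 -c "
from h import *;st(463,-305,-71)"
```

```text
time_s: 0.9
tcp_pos: [0.4458, 0.3925, 0.2211]
eef_rot: [-15.3, 89.6, -84.8]
contact_force: [0.4, 0.6, 0.5]
gripper_width: 0.0872
t0.9 tcp [445.8 392.5 221.1] jaw -69.5 tilt [ 0.001 -0.007 -1.   ] w 87.2 F [0.4 0.6 0.5] j [ 60.  13. -10.   0. -67.  50.]
need x,y units 0.43 -17.44
turn units -0.29
```

```bash
python3 -m handwheel '[[[0.05,-1,0,0],[0.05,-1,0,0],[0.05,-1,0,0],[0.05,-1,0,0],[0.05,-1,0,0],[0.05,-1,0,0],[0.05,-1,0,0],[0.05,-1,0,0]]]'; python3 -m handwheel '[[[0,-1,0,0],[0,-1,0,0],[0,-1,0,0],[0,-1,0,0],[0,-1,0,0],[0,-1,0,0],[0,-1,0,0],[0,-1,0,0]]]'; python3 -c "
from h import *;st(463,-305,-71)"
```

```text
time_s: 1.7
tcp_pos: [0.463, 0.0581, 0.2175]
eef_rot: [-34.6, 89.3, -104.1]
contact_force: [1.4, 0.3, 0.4]
gripper_width: 0.0867
time_s: 2.5
tcp_pos: [0.459, -0.2751, 0.2171]
eef_rot: [-35.8, 89.4, -105.3]
contact_force: [1.8, 1.3, 0.5]
gripper_width: 0.0871
t2.5 tcp [ 459.  -275.1  217.1] jaw -69.5 tilt [-0.003 -0.01  -1.   ] w 87.1 F [1.8 1.3 0.5] j [ -9.   8. -18.   1. -64. 120.]
need x,y units 0.1 -0.75
turn units -0.31
```

```bash
python3 -m handwheel '[[[0.1,-0.75,0,-0.3],[0,0,-0.8,0],[0,0,-0.8,0],[0,0,-0.8,0],[0,0,-0.8,0],[0,0,0,0],[0,0,0,0]]]'; python3 -c "
from h import *;st(463,-305,-71)
im=cap('side','s1');cv2.imwrite('pics/s1c.png',cv2.resize(im[60:210,230:430],(800,600)))
im=cap('top','t1');cv2.imwrite('pics/t1c.png',cv2.resize(im[170:290,330:490],(800,600)))"
```

```text
time_s: 3.2
tcp_pos: [0.4605, -0.3127, 0.0843]
eef_rot: [-43.4, 89.3, -114.9]
contact_force: [0.4, -0.4, 0.2]
gripper_width: 0.087
t3.2 tcp [ 460.5 -312.7   84.3] jaw -71.5 tilt [-0.005 -0.011 -1.   ] w 87.0 F [ 0.4 -0.4  0.2] j [-14.  17. -25.   1. -48. 121.]
need x,y units 0.06 0.19
turn units 0.1
```

View pics/s1c.png

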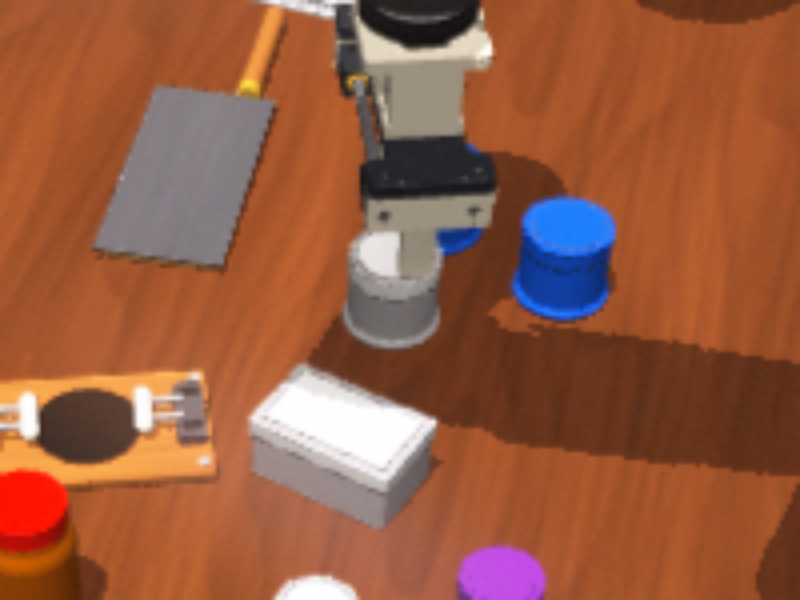

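The near finger at crop (418,250) is above and in front of the steel tin at (394,290), which fits the planned jaw line. I'm correcting y by +8 mm and descending.

```bash
python3 -m handwheel '[[[0.06,0.2,0,0],[0,0,-0.5,0],[0,0,-0.5,0],[0,0,-0.4,0],[0,0,-0.15,0],[0,0,0,0],[0,0,0,0]]]'; python3 -c "
from h import *;st(463,-305,-71)"
```

```text
time_s: 4.0
tcp_pos: [0.4719, -0.3036, 0.0324]
eef_rot: [24.7, 88.7, -46.7]
contact_force: [0.4, 0.9, -0.4]
gripper_width: 0.0871
t4.0 tcp [ 471.9 -303.6   32.4] jaw -71.4 tilt [ 0.015 -0.016 -1.   ] w 87.1 F [ 0.4  0.9 -0.4] j [-12.  21. -29.   1. -39. 120.]
need x,y units -0.22 -0.03
turn units 0.08
```

```bash
python3 -m handwheel '[[[-0.22,0,0,0],[0,0,-0.15,0],[0,0,-0.1,0],[0,0,0,0],[0,0,0,0]]]'; python3 -c "
from h import *;st(463,-305,-71);st(463,-305,-71)"
```

```text
time_s: 4.5
tcp_pos: [0.4638, -0.304, 0.0243]
eef_rot: [29.9, 88.5, -41.5]
contact_force: [-0.1, -0.5, 0.0]
gripper_width: 0.0872
t4.5 tcp [ 463.8 -304.    24.3] jaw -71.4 tilt [ 0.02  -0.017 -1.   ] w 87.2 F [-0.1 -0.5  0. ] j [-12.  21. -30.   1. -38. 120.]
need x,y units -0.02 -0.03
turn units 0.08
t4.5 tcp [ 463.8 -304.    24.3] jaw -71.4 tilt [ 0.02  -0.017 -1.   ] w 87.2 F [-0.1 -0.5  0. ] j [-12.  21. -30.   1. -38. 120.]
need x,y units -0.02 -0.03
turn units 0.08
```

```bash
python3 -m handwheel '[[[0,0,0,0],[0,0,0,0],[0,0,0,0],[0,0,0,0],[0,0,0,0],[0,0,0,0]]]' 30 35; python3 -c "
from h import *;st(633.5,-144,-71)"
```

```text
time_s: 5.1
tcp_pos: [0.4648, -0.3047, 0.0248]
eef_rot: [30.3, 88.4, -41.0]
contact_force: [-0.2, -0.7, 1.5]
gripper_width: 0.0618
t5.1 tcp [ 464.8 -304.7   24.8] jaw -71.4 tilt [ 0.021 -0.018 -1.   ] w 61.8 F [-0.2 -0.7  1.5] j [-13.  21. -30.   1. -38. 120.]
need x,y units 4.22 4.02
turn units 0.07
```

```bash
python3 -m handwheel '[[[0,0,0.6,0],[0,0,0.8,0],[0,0,0.8,0],[0,0,0.5,0],[0.6,0.6,0,0],[0.8,0.8,0,0],[0.8,0.8,0,0],[0.8,0.8,0,0]]]'; python3 -c "
from h import *;st(633.5,-144,-71)"
```

```text
time_s: 5.9
tcp_pos: [0.5776, -0.1811, 0.1329]
eef_rot: [19.3, 89.2, -52.7]
contact_force: [-0.0, -1.4, -2.6]
gripper_width: 0.0617
t5.9 tcp [ 577.6 -181.1  132.9] jaw -72.0 tilt [ 0.009 -0.012 -1.   ] w 61.7 F [-0.  -1.4 -2.6] j [  2.  18. -17.   1. -55. 106.]
need x,y units 1.4 0.93
turn units 0.19
```

```bash
python3 -m handwheel '[[[0.8,0.5,0,0.1],[0.5,0.35,0,0.1],[0,0,0,0],[0,0,0,0]]]'; python3 -c "
from h import *;st(633.5,-144,-71)"
```

```text
time_s: 6.3
tcp_pos: [0.6323, -0.1396, 0.1289]
eef_rot: [0.2, 89.4, -70.5]
contact_force: [-0.4, -0.3, -2.2]
gripper_width: 0.0616
t6.3 tcp [ 632.3 -139.6  128.9] jaw -70.7 tilt [ 0.003 -0.01  -1.   ] w 61.6 F [-0.4 -0.3 -2.2] j [  5.  22. -11.   1. -57. 104.]
need x,y units 0.03 -0.11
turn units -0.07
```

```bash
python3 -m handwheel '[[[0,-0.1,-0.3,0],[0,0,-0.5,0],[0,0,-0.5,0],[0,0,-0.3,0],[0,0,0,0]]]'; python3 -c "
from h import *;st(633.5,-144,-71)
im=cap('side','s2');cv2.imwrite('pics/s2c.png',cv2.resize(im[100:220,190:350],(800,600),interpolation=cv2.INTER_CUBIC))
im=cap('top','t2');cv2.imwrite('pics/t2c.png',cv2.resize(im[120:240,260:420],(800,600),interpolation=cv2.INTER_CUBIC))"
```

```text
time_s: 6.8
tcp_pos: [0.6266, -0.1473, 0.0596]
eef_rot: [-22.7, 89.5, -93.7]
contact_force: [-0.8, 0.2, -2.3]
gripper_width: 0.0617
t6.8 tcp [ 626.6 -147.3   59.6] jaw -70.9 tilt [-0.001 -0.009 -1.   ] w 61.7 F [-0.8  0.2 -2.3] j [  4.  26. -15.   1. -49. 104.]
need x,y units 0.17 0.08
turn units -0.01
```

View pics/s2c.png

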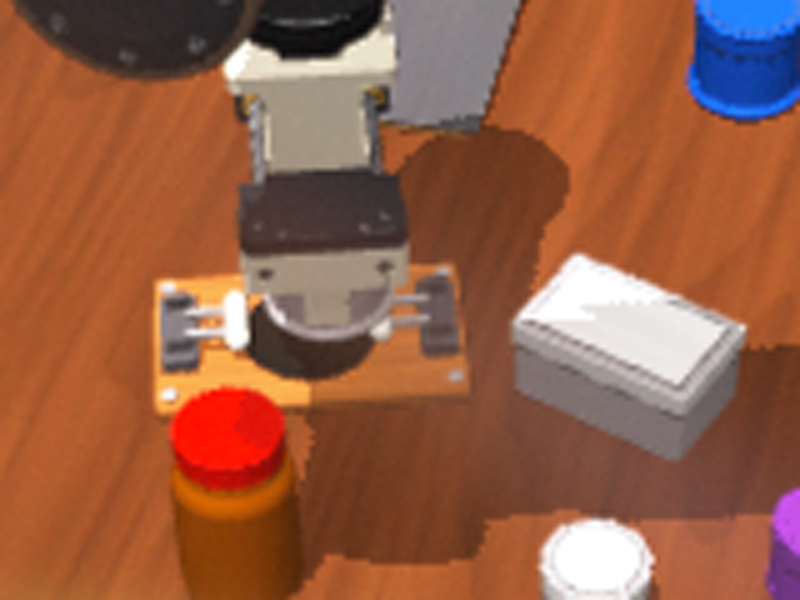

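View pics/t2c.png

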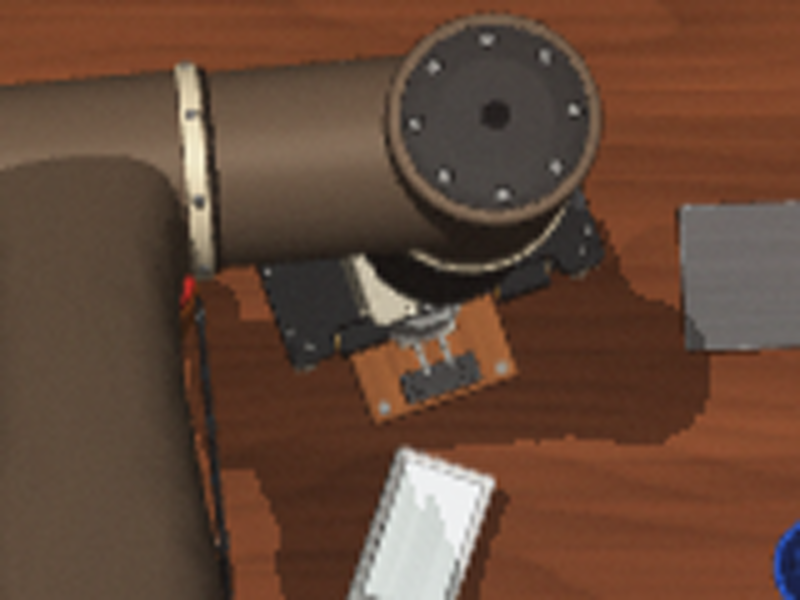

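The tin is gripped and upright above the base. In the side crop the bead spans 262–398 and the bars are at 236 and 380, so it needs about +8 mm in x.

```bash
python3 -m handwheel '[[[0.2,0.08,0,0],[0,0,-0.1,0],[0,0,-0.08,0],[0,0,0,0]]]'; python3 -c "
from h import *;st(635,-144,-71)
im=cap('side','s3');cv2.imwrite('pics/s3c.png',cv2.resize(im[130:190,210:290],(800,600),interpolation=cv2.INTER_CUBIC))"
```

```text
time_s: 7.3
tcp_pos: [0.6391, -0.1439, 0.0572]
eef_rot: [21.7, 89.3, -49.2]
contact_force: [0.1, -0.3, -2.7]
gripper_width: 0.0617
t7.3 tcp [ 639.1 -143.9   57.2] jaw -70.9 tilt [ 0.008 -0.009 -1.   ] w 61.7 F [ 0.1 -0.3 -2.7] j [  5.  27. -14.   1. -49. 104.]
need x,y units -0.1 -0.0
turn units -0.02
```

View pics/s3c.png

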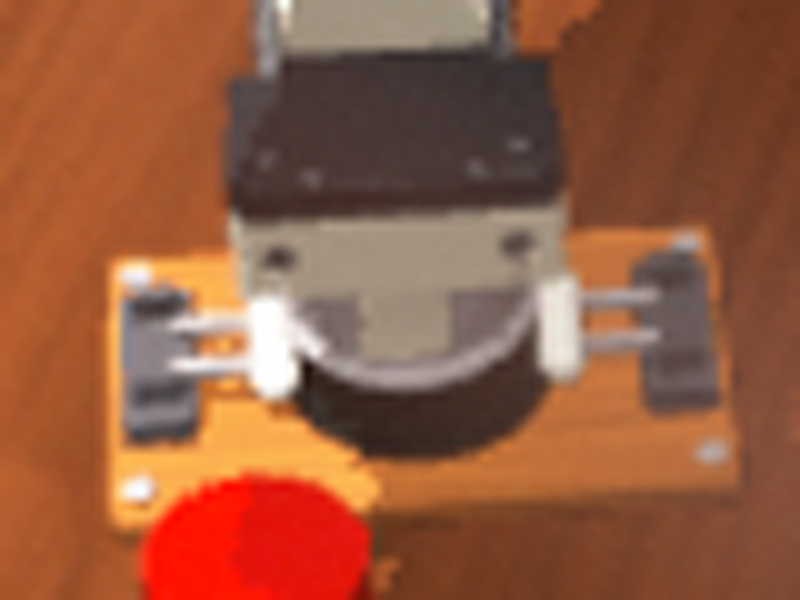

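```bash
python3 -c "
from h import *
print(cast('side',[[250.5,168.5]],.037)*1000, cast('side',[[237.2,164.5],[266,163]],.025)*1000, cast('top',[[310+117/4.286,145+82/4.286],[310+151/4.286,145+176/4.286]],.027)*1000)"
```

```text
[[ 625.41544547 -107.81686104   37.        ]] [[ 667.26689549 -125.41648581   25.        ]
 [ 595.9308824  -148.76738744   25.        ]] [[ 669.57602496 -133.62406035   27.        ]
 [ 599.04132087 -158.18949851   27.        ]]
```

```bash
python3 -m handwheel '[[[-0.08,0,0,0],[0,0,-0.1,0],[0,0,-0.1,0],[0,0,-0.1,0]]]' 30 50; python3 -c "
from h import *;st(635,-144,-71)"
```

```text
time_s: 7.75
tcp_pos: [0.637, -0.1438, 0.0461]
eef_rot: [32.2, 89.2, -38.6]
contact_force: [1.9, 1.8, 1.7]
gripper_width: 0.0611
t7.8 tcp [ 637.  -143.8   46.1] jaw -70.9 tilt [ 0.012 -0.009 -1.   ] w 61.1 F [1.9 1.8 1.7] j [  5.  27. -15.   1. -47. 104.]
need x,y units -0.05 -0.01
turn units -0.03
```

```bash
python3 -m handwheel '[[[0,0,-0.1,0],[0,0,-0.1,0]]]'; python3 -m handwheel '[[[0,0,-0.15,0],[0,0,-0.15,0]]]';  python3 -c "
from h import *;st(635,-144,-71)"
```

```text
time_s: 7.95
tcp_pos: [0.6368, -0.1439, 0.0377]
eef_rot: [30.7, 89.2, -40.1]
contact_force: [-1.7, -0.3, -1.3]
gripper_width: 0.0617
time_s: 8.15
tcp_pos: [0.6371, -0.1438, 0.0339]
eef_rot: [27.5, 89.0, -43.2]
contact_force: [-30.1, 13.1, 76.5]
gripper_width: 0.0615
t8.2 tcp [ 637.1 -143.8   33.9] jaw -70.7 tilt [ 0.012 -0.012 -1.   ] w 61.5 F [-30.1  13.1  76.5] j [  5.  28. -16.   1. -46. 104.]
need x,y units -0.05 -0.0
turn units -0.07
```

The bead snapped through: the force fell from +1.7 to −1.3 N as it went down, then rose sharply on the deck. TCP z is 33.9, against about 34.8 expected when home. I'm easing off, then opening.

```bash
python3 -m handwheel '[[[0,0,0.02,0],[0,0,0,0]]]'; python3 -m handwheel '[[[0,0,0,0],[0,0,0,0],[0,0,0,0]]]' 80 20;  python3 -c "
from h import *;st(635,-144,-71)"
```

```text
time_s: 8.35
tcp_pos: [0.6373, -0.1435, 0.0368]
eef_rot: [33.7, 88.9, -37.0]
contact_force: [-0.5, -1.5, -3.5]
gripper_width: 0.0615
time_s: 8.65
tcp_pos: [0.6373, -0.1437, 0.0353]
eef_rot: [31.3, 89.0, -39.4]
contact_force: [-0.2, -0.1, -0.4]
gripper_width: 0.0777
t8.7 tcp [ 637.3 -143.7   35.3] jaw -70.6 tilt [ 0.014 -0.011 -1.   ] w 77.7 F [-0.2 -0.1 -0.4] j [  5.  28. -16.   1. -46. 104.]
need x,y units -0.06 -0.01
turn units -0.07
```

```bash
python3 -m handwheel '[[[0,0,0.4,0],[0,0,0.7,0],[0,0,0.8,0],[0,0,0.8,0],[0,0,0.8,0],[-0.5,0.4,0.3,0],[-0.8,0.6,0,0],[-0.8,0.6,0,0]]]' 80 20; python3 -m handwheel '[[[-0.8,0.6,0,0],[-0.8,0.6,0,0],[-0.6,0.5,0,0],[0,0,0,0]]]'; python3 -c "
from h import *;st(449,6)
im=cap('side','s4');cv2.imwrite('pics/s4c.png',cv2.resize(im[100:220,190:350],(800,600),interpolation=cv2.INTER_CUBIC))
im=cap('top','t4');cv2.imwrite('pics/t4c.png',cv2.resize(im[120:240,260:420],(800,600),interpolation=cv2.INTER_CUBIC))"
```

```text
time_s: 9.45
tcp_pos: [0.5526, -0.0813, 0.187]
eef_rot: [7.6, 89.1, -63.3]
contact_force: [-0.7, 1.4, 0.7]
gripper_width: 0.0799
time_s: 9.85
tcp_pos: [0.4585, -0.0105, 0.1865]
eef_rot: [10.5, 89.2, -60.4]
contact_force: [-0.0, -0.1, 0.2]
gripper_width: 0.0802
t9.8 tcp [458.5 -10.5 186.5] jaw -70.9 tilt [ 0.007 -0.013 -1.   ] w 80.2 F [-0.  -0.1  0.2] j [ 24.   1. -30.   1. -59.  84.]
need x,y units -0.24 0.41
```

View pics/s4c.png

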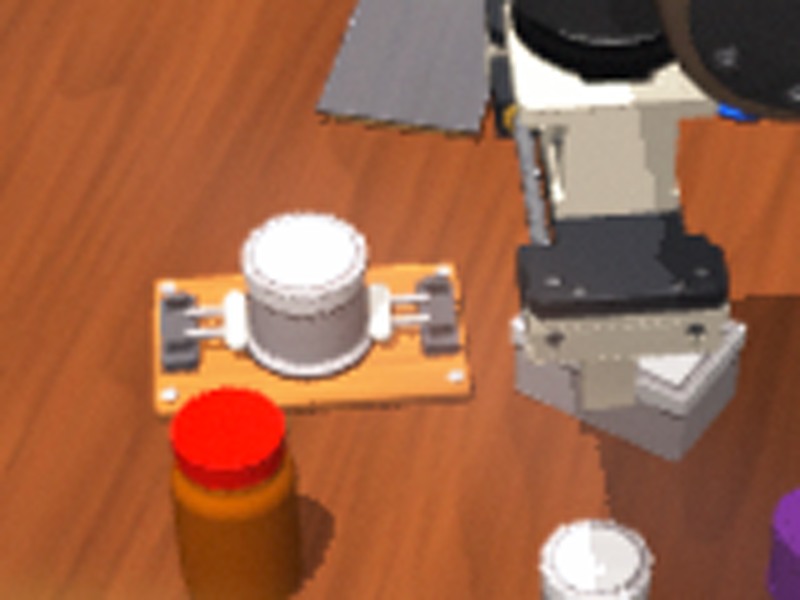

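View pics/t4c.png

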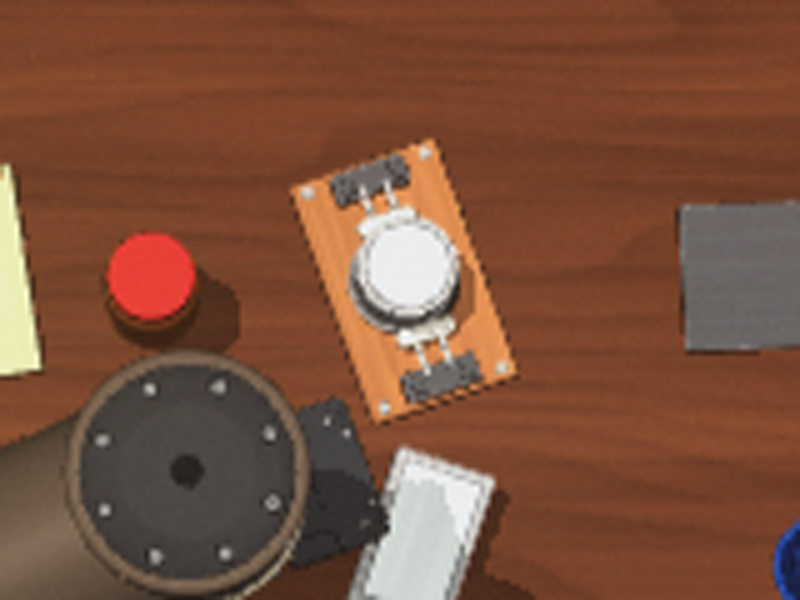

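round_large sits between the bars with its bead on the deck, upright in both views. Next I'm measuring its lid and going to the steel medium tin.

```bash
python3 -c "
from h import *
for n,box in(('top',(325,150,355,200)),('side',(230,135,270,165))):
    im=cv2.imread(f'pics/{n[0]}4.png');hsv=cv2.cvtColor(im,cv2.COLOR_BGR2HSV);m=np.zeros(im.shape[:2],bool);x0,y0,x1,y1=box
    m[y0:y1,x0:x1]=((hsv[...,2]>(195 if n=='top' else 225))&(hsv[...,1]<40))[y0:y1,x0:x1]
    for px,a,c in blobs(n,im,m,0,100): print(n,px,a,cast(n,px,.07)*1000,rect(n,c,.07))
"; python3 -m handwheel '[[[-0.24,0.4,0,0],[0,0,-0.7,0],[0,0,-0.8,0],[0,0,-0.8,0],[0,0,-0.3,0],[0,0,0,0]]]'; python3 -c "
from h import *;st(448.6,5.7)"
```

```text
top (340.41044323011533, 171.8803885853066) 274.5 [[ 636.96742218 -139.44662235   70.        ]] (636.6, -141.3, 62.6, 55.7, -0.4)
side (250.46315789473684, 150.5) 285.0 [[ 632.79421556 -138.59687412   70.        ]] (632.9, -138.9, 59.4, 56.2, 13.8)
time_s: 10.55
tcp_pos: [0.4577, 0.0036, 0.0796]
eef_rot: [22.6, 89.0, -48.5]
contact_force: [-0.2, -0.7, 0.3]
gripper_width: 0.0798
t10.6 tcp [457.7   3.6  79.6] jaw -71.1 tilt [ 0.012 -0.013 -1.   ] w 79.8 F [-0.2 -0.7  0.3] j [ 26.   9. -38.   1. -43.  82.]
need x,y units -0.23 0.05
```

```bash
python3 -c "
from h import *
im=cv2.imread('pics/s4.png');cv2.imwrite('pics/s4d.png',cv2.resize(im[138:186,215:290],(800,512),interpolation=cv2.INTER_CUBIC))
im=cv2.imread('pics/t4.png');cv2.imwrite('pics/t4d.png',cv2.resize(im[145:207,312:370],(561,600),interpolation=cv2.INTER_CUBIC))"
```

```text
(no output)
```

View pics/s4d.png

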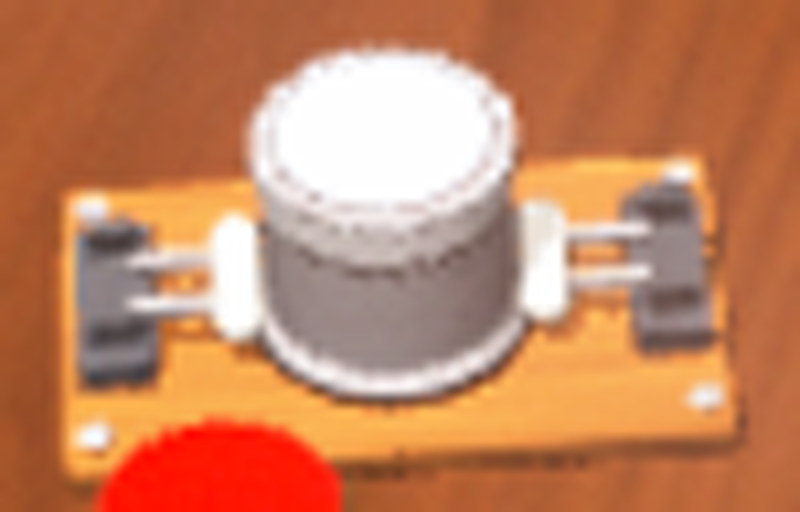

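View pics/t4d.png

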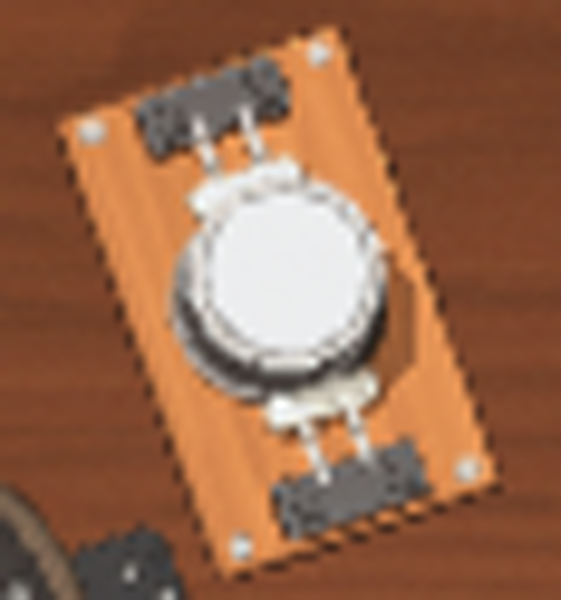

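```bash
python3 -c "
from h import *
S=lambda L:[[215+(a+.5)/10.667-.5,138+(b+.5)/10.667-.5] for a,b in L]
T=lambda L:[[312+(a+.5)/9.672-.5,145+(b+.5)/9.677-.5] for a,b in L]
s=cast('side',S([(92,208),(680,172),(705,397),(93,437)]),.011)*1000
print(s.mean(0)); print('front bead',cast('side',S([(390,394)]),.0145)*1000,'lid',cast('side',S([(383,132)]),.07)*1000)
t=cast('top',T([(90,130),(320,52),(468,468),(240,547)]),.011)*1000
print(t.mean(0),'lid',cast('top',T([(290,276)]),.07)*1000,'bead -y..left',cast('top',T([(173,300)]),.015)*1000)
K=np.array(vision.get_calibration('side')['pose'])[:3,3]*1000;print(K)
"
```

```text
[ 634.67649813 -143.32083737   11.        ]
front bead [[ 625.2571457  -108.79731561   14.5       ]] lid [[ 633.43314074 -140.67352783   70.        ]]
[ 636.01882708 -144.69967778   11.        ] lid [[ 633.22951212 -142.89099601   70.        ]] bead -y..left [[ 634.8974908  -109.13479349   15.        ]]
[ 295.03195434  841.36281714 1017.09841738]
```

```bash
python3 -m handwheel '[[[-0.25,0.05,0,0],[-0.04,0,-0.5,0],[-0.04,0,-0.5,0],[-0.04,0,-0.4,0],[0,0,0,0]]]' 80 20; python3 -c "
from h import *;st(448.6,5.7)"
```

```text
time_s: 11.05
tcp_pos: [0.4454, 0.0057, 0.0255]
eef_rot: [37.0, 88.8, -34.2]
contact_force: [-0.1, 0.2, -0.4]
gripper_width: 0.0801
t11.1 tcp [445.4   5.7  25.5] jaw -71.2 tilt [ 0.017 -0.012 -1.   ] w 80.1 F [-0.1  0.2 -0.4] j [ 27.  13. -44.   2. -33.  80.]
need x,y units 0.08 -0.0
```

```bash
python3 -m handwheel '[[[0.05,0,-0.2,0],[0,0,-0.1,0],[0,0,0,0]]]'; python3 -m handwheel '[[[0,0,0,0],[0,0,0,0],[0,0,0,0],[0,0,0,0],[0,0,0,0],[0,0,0,0]]]' 25 25; python3 -c "
from h import *;st(635,-142)"
```

```text
time_s: 11.35
tcp_pos: [0.4496, 0.0066, 0.0154]
eef_rot: [46.0, 88.6, -25.2]
contact_force: [-0.6, -0.5, 0.7]
gripper_width: 0.0802
time_s: 11.95
tcp_pos: [0.4505, 0.0069, 0.0168]
eef_rot: [50.3, 88.5, -20.9]
contact_force: [-0.7, 0.1, -0.1]
gripper_width: 0.0507
t11.9 tcp [450.5   6.9  16.8] jaw -71.2 tilt [ 0.024 -0.009 -1.   ] w 50.7 F [-0.7  0.1 -0.1] j [ 27.  14. -44.   2. -31.  80.]
need x,y units 4.61 -3.72
```

```bash
python3 -m handwheel '[[[0,0,0.5,0],[0,0,0.8,0],[0,0,0.8,0],[0,0,0.8,0],[0,0,0.5,0],[0.5,-0.4,0,0],[0.8,-0.6,0,0],[0.8,-0.65,0,0]]]'; python3 -m handwheel '[[[0.8,-0.6,0,0],[0.8,-0.65,0,0],[0.4,-0.3,0,0],[0,0,0,0]]]'; python3 -c "
from h import *;st(637,-142.5,-71)"
```

```text
time_s: 12.75
tcp_pos: [0.531, -0.0597, 0.1586]
eef_rot: [49.2, 88.7, -21.8]
contact_force: [0.2, 0.9, -0.9]
gripper_width: 0.0502
time_s: 13.15
tcp_pos: [0.6158, -0.1274, 0.1559]
eef_rot: [46.7, 88.8, -24.4]
contact_force: [0.1, 0.3, -1.7]
gripper_width: 0.0504
t13.2 tcp [ 615.8 -127.4  155.9] jaw -71.1 tilt [ 0.019 -0.009 -1.   ] w 50.4 F [ 0.1  0.3 -1.7] j [  6.  19. -12.   1. -58. 102.]
need x,y units 0.53 -0.38
turn units 0.02
```

```bash
python3 -m handwheel '[[[0.53,-0.38,0,0],[0.02,0,-0.4,0],[0.02,0,-0.5,0],[0.02,0,-0.3,0],[0,0,-0.1,0],[0,0,0,0]]]';  python3 -c "
from h import *;st(637,-142.5,-71)
im=cap('side','s5');cv2.imwrite('pics/s5c.png',cv2.resize(im[110:185,210:310],(800,600),interpolation=cv2.INTER_CUBIC))"
```

```text
time_s: 13.75
tcp_pos: [0.6368, -0.1419, 0.0999]
eef_rot: [42.5, 89.1, -28.7]
contact_force: [0.3, 0.4, -2.2]
gripper_width: 0.0507
t13.8 tcp [ 636.8 -141.9   99.9] jaw -71.2 tilt [ 0.014 -0.007 -1.   ] w 50.7 F [ 0.3  0.4 -2.2] j [  5.  24. -12.   1. -53. 104.]
need x,y units 0.0 -0.01
turn units 0.04
```

View pics/s5c.png

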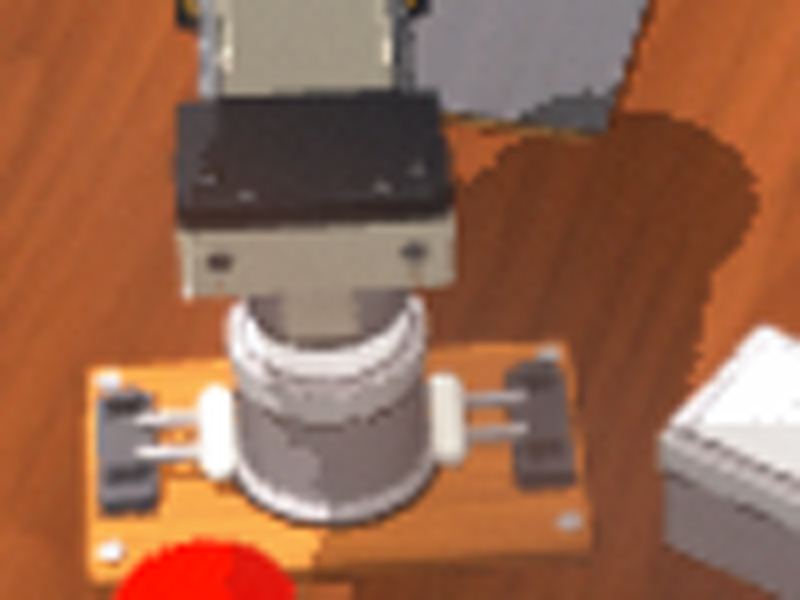

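The medium tin's edges (245–413) are centred over the large lid (228–427). I'm lowering the last 13 mm slowly.

```bash
python3 -m handwheel '[[[0,0,-0.15,0],[0,0,-0.1,0],[0,0,-0.05,0],[0,0,0,0]]]';  python3 -c "
from h import *;st(637,-142.5,-71)"
```

```text
time_s: 14.2
tcp_pos: [0.6381, -0.1414, 0.09]
eef_rot: [48.9, 88.9, -22.2]
contact_force: [0.5, -0.0, -2.1]
gripper_width: 0.0508
t14.2 tcp [ 638.1 -141.4   90. ] jaw -71.1 tilt [ 0.018 -0.007 -1.   ] w 50.8 F [ 0.5 -0.  -2.1] j [  5.  24. -13.   1. -52. 104.]
need x,y units -0.03 -0.03
turn units 0.03
```

```bash
python3 -m handwheel '[[[-0.03,0,-0.07,0],[0,0,-0.05,0]]]';  python3 -c "
from h import *;st(637,-142.5,-71)"
```

```text
time_s: 14.4
tcp_pos: [0.6374, -0.1415, 0.0867]
eef_rot: [49.6, 88.8, -21.5]
contact_force: [-7.6, 4.5, 17.3]
gripper_width: 0.0509
t14.4 tcp [ 637.4 -141.5   86.7] jaw -71.1 tilt [ 0.02  -0.008 -1.   ] w 50.9 F [-7.6  4.5 17.3] j [  5.  24. -13.   1. -51. 104.]
need x,y units -0.01 -0.03
turn units 0.02
```

Contact at TCP z = 86.7, as predicted. I'm relaxing and opening.

```bash
python3 -m handwheel '[[[0,0,0.01,0],[0,0,0,0]]]';  python3 -m handwheel '[[[0,0,0,0],[0,0,0,0],[0,0,0,0]]]' 75 20; python3 -c "
from h import *;st(637,-142.5,-71)"; python3 -m handwheel '[[[0,0,0.4,0],[0,0,0.7,0],[0,0,0.8,0],[-0.4,0.5,0.7,0],[-0.6,0.9,0.2,0],[-0.6,0.9,0,0],[-0.6,0.9,0,0],[-0.6,0.9,0,0]]]'; python3 -m handwheel '[[[-0.6,0.9,0,0],[-0.6,0.9,0,0],[-0.6,0.9,0,0],[0,0,0,0]]]'; python3 -c "
from h import *;st(444.7,159,-71)
im=cap('side','s6');cv2.imwrite('pics/s6c.png',cv2.resize(im[110:185,210:310],(800,600),interpolation=cv2.INTER_CUBIC))
im=cap('top','t6');cv2.imwrite('pics/t6c.png',cv2.resize(im[145:205,310:390],(800,600),interpolation=cv2.INTER_CUBIC))"
```

```text
time_s: 14.6
tcp_pos: [0.6374, -0.1415, 0.0877]
eef_rot: [50.4, 88.7, -20.7]
contact_force: [-0.6, 0.9, -1.3]
gripper_width: 0.0506
time_s: 14.9
tcp_pos: [0.6379, -0.1416, 0.0879]
eef_rot: [50.8, 88.7, -20.3]
contact_force: [-0.6, -0.4, 0.1]
gripper_width: 0.0693
t14.9 tcp [ 637.9 -141.6   87.9] jaw -71.1 tilt [ 0.021 -0.008 -1.   ] w 69.3 F [-0.6 -0.4  0.1] j [  5.  24. -13.   1. -51. 104.]
need x,y units -0.02 -0.02
turn units 0.02
time_s: 15.7
tcp_pos: [0.524, 0.0229, 0.2021]
eef_rot: [50.0, 88.7, -21.5]
contact_force: [0.8, 0.6, 0.4]
gripper_width: 0.0747
time_s: 16.1
tcp_pos: [0.4471, 0.1376, 0.2037]
eef_rot: [59.7, 88.6, -11.6]
contact_force: [-0.3, -0.3, -0.0]
gripper_width: 0.0749
t16.1 tcp [447.1 137.6 203.7] jaw -71.3 tilt [ 0.024 -0.005 -1.   ] w 74.9 F [-0.3 -0.3 -0. ] j [ 42.   1. -28.   1. -60.  66.]
need x,y units -0.06 0.53
turn units 0.06
```

View pics/s6c.png

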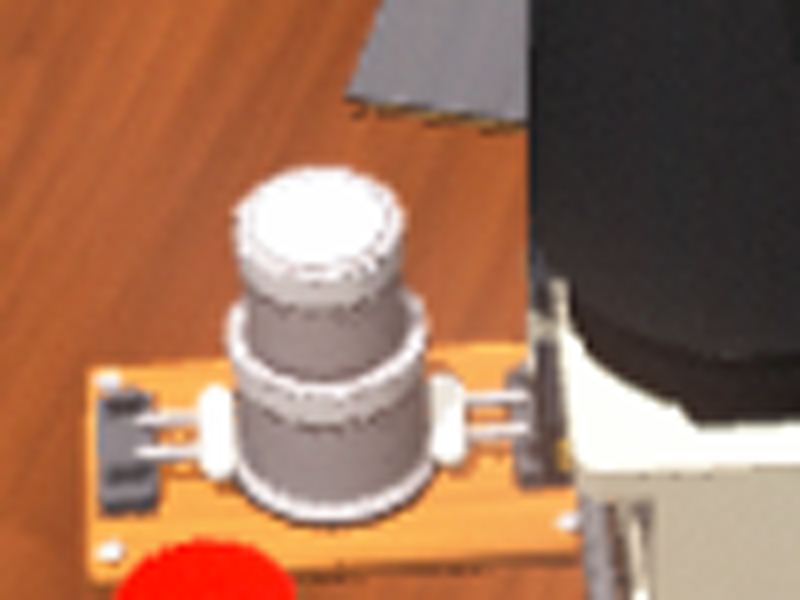

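View pics/t6c.png

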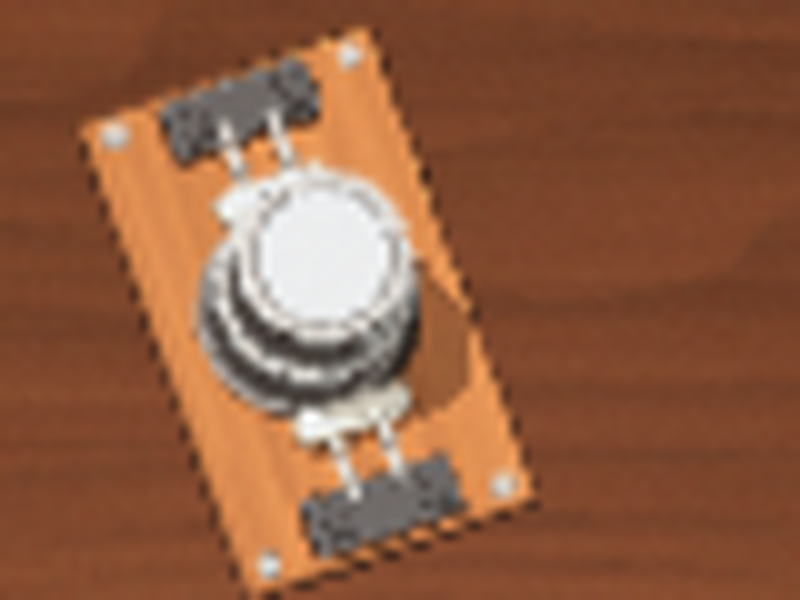

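The medium tin stands upright and centred, in the side crop at (322,225) over the lid at (328,340). Now the small steel tin.

```bash
python3 -m handwheel '[[[-0.06,0.5,0,0],[0,0,-0.7,0],[-0.03,0,-0.8,0],[-0.03,0,-0.8,0],[-0.03,0,-0.8,0],[0,0,0,0]]]' 70 20; python3 -c "
from h import *;st(444.7,159,-71)"
```

```text
time_s: 16.8
tcp_pos: [0.4475, 0.1514, 0.0774]
eef_rot: [64.0, 88.4, -7.8]
contact_force: [-0.2, 0.0, 1.1]
gripper_width: 0.0697
t16.8 tcp [447.5 151.4  77.4] jaw -71.8 tilt [ 0.028 -0.004 -1.   ] w 69.7 F [-0.2  0.   1.1] j [ 44.  10. -38.   2. -42.  63.]
need x,y units -0.07 0.19
turn units 0.17
```

```bash
python3 -m handwheel '[[[-0.1,0.2,0,0.1],[-0.03,0.02,-0.5,0],[-0.03,0.02,-0.5,0],[-0.03,0,-0.3,0],[0,0,-0.1,0],[0,0,0,0]]]'; python3 -c "
from h import *;st(444.7,159,-71)"
```

```text
time_s: 17.4
tcp_pos: [0.4469, 0.1642, 0.0279]
eef_rot: [74.9, 87.8, 3.5]
contact_force: [-0.2, -0.0, 1.0]
gripper_width: 0.07
t17.4 tcp [446.9 164.2  27.9] jaw -71.5 tilt [ 0.038  0.002 -0.999] w 70.0 F [-0.2 -0.   1. ] j [ 45.  14. -41.   3. -33.  61.]
need x,y units -0.05 -0.13
turn units 0.09
```

```bash
python3 -m handwheel '[[[-0.05,-0.13,-0.2,0],[0,0,-0.15,0]]]'; python3 -c "
from h import *;st(444.7,159,-71)"
```

```text
time_s: 17.6
tcp_pos: [0.4466, 0.1601, 0.0158]
eef_rot: [79.2, 87.6, 7.8]
contact_force: [-0.4, -0.2, -0.1]
gripper_width: 0.07
t17.6 tcp [446.6 160.1  15.8] jaw -71.4 tilt [ 0.042  0.006 -0.999] w 70.0 F [-0.4 -0.2 -0.1] j [ 45.  15. -42.   3. -31.  61.]
need x,y units -0.05 -0.03
turn units 0.09
```

```bash
python3 -m handwheel '[[[-0.05,0,-0.02,0],[0,0,0,0],[0,0,0,0],[0,0,0,0],[0,0,0,0],[0,0,0,0]]]' 15 25; python3 -c "
from h import *;st(637.5,-141.5,-71)"
```

```text
time_s: 18.2
tcp_pos: [0.4445, 0.1598, 0.0152]
eef_rot: [79.0, 87.6, 7.5]
contact_force: [0.6, -0.0, -0.9]
gripper_width: 0.0394
t18.2 tcp [444.5 159.8  15.2] jaw -71.5 tilt [ 0.042  0.006 -0.999] w 39.4 F [ 0.6 -0.  -0.9] j [ 45.  15. -42.   3. -30.  61.]
need x,y units 4.83 -7.53
turn units 0.09
```

```bash
python3 -m handwheel '[[[0,0,0.5,0],[0,0,0.8,0],[0,0,0.9,0],[0,0,0.9,0],[0,0,0.9,0],[0.2,-0.3,0.9,0],[0.4,-0.7,0.5,0],[0.6,-0.9,0,0]]]'; python3 -m handwheel '[[[0.6,-0.9,0,0],[0.6,-0.9,0,0],[0.6,-0.9,0,0],[0.6,-0.9,0,0],[0.5,-0.7,0,0],[0.4,-0.6,0,0],[0,0,0,0]]]'; python3 -c "
from h import *;st(636,-141.5,-71)"
```

```text
time_s: 19.0
tcp_pos: [0.4892, 0.0823, 0.2396]
eef_rot: [76.1, 87.7, 5.0]
contact_force: [0.7, 0.6, -1.7]
gripper_width: 0.0393
time_s: 19.7
tcp_pos: [0.6262, -0.1254, 0.2389]
eef_rot: [80.0, 87.6, 8.8]
contact_force: [-0.6, -0.0, -2.6]
gripper_width: 0.0395
t19.7 tcp [ 626.2 -125.4  238.9] jaw -71.2 tilt [ 0.041  0.006 -0.999] w 39.5 F [-0.6 -0.  -2.6] j [  6.  15.  -5.  -0. -67. 103.]
need x,y units 0.24 -0.4
turn units 0.04
```

```bash
python3 -m handwheel '[[[0.24,-0.4,0,0],[0.02,0,-0.6,0],[0.02,0,-0.8,0],[0.02,0,-0.6,0],[0,0,-0.2,0],[0,0,0,0]]]';  python3 -c "
from h import *;st(636,-141.5,-71)
im=cap('side','s7');cv2.imwrite('pics/s7c.png',cv2.resize(im[90:165,210:310],(800,600),interpolation=cv2.INTER_CUBIC))"
```

```text
time_s: 20.3
tcp_pos: [0.6369, -0.1415, 0.1468]
eef_rot: [82.5, 87.8, 11.2]
contact_force: [-0.8, 0.4, -1.0]
gripper_width: 0.0392
t20.3 tcp [ 636.9 -141.5  146.8] jaw -71.3 tilt [ 0.038  0.008 -0.999] w 39.2 F [-0.8  0.4 -1. ] j [  4.  21. -10.  -0. -57. 104.]
need x,y units -0.02 -0.0
turn units 0.07
```

View pics/s7c.png

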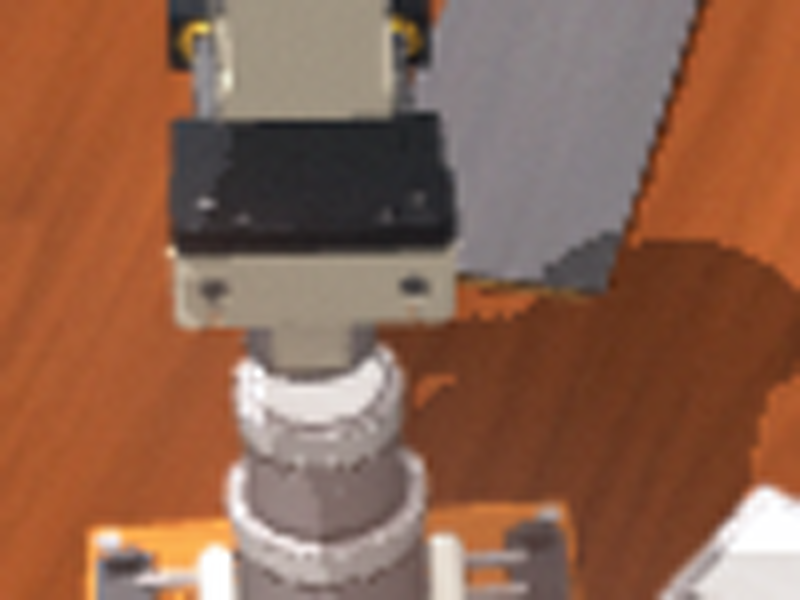

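The small tin's edges (245–378) are over the medium lid (235–403), about 1.5 mm to +x. I'm nudging it and lowering.

```bash
python3 -m handwheel '[[[-0.05,0,-0.1,0],[0,0,-0.15,0],[0,0,-0.1,0],[0,0,0,0]]]';  python3 -c "
from h import *;st(636,-141.5,-71)"
```

```text
time_s: 20.75
tcp_pos: [0.6371, -0.1409, 0.1368]
eef_rot: [80.6, 87.4, 9.3]
contact_force: [0.4, -0.2, -1.4]
gripper_width: 0.0392
t20.8 tcp [ 637.1 -140.9  136.8] jaw -71.3 tilt [ 0.045  0.007 -0.999] w 39.2 F [ 0.4 -0.2 -1.4] j [  4.  21. -11.  -0. -55. 104.]
need x,y units -0.03 -0.01
turn units 0.05
```

```bash
python3 -m handwheel '[[[-0.06,0,-0.08,0],[0,0,-0.08,0],[0,0,-0.05,0]]]';  python3 -c "
from h import *;st(636,-141.5,-71)"
```

```text
time_s: 21.05
tcp_pos: [0.6356, -0.141, 0.1301]
eef_rot: [79.5, 87.2, 8.3]
contact_force: [-7.1, 3.2, 16.4]
gripper_width: 0.0396
t21.1 tcp [ 635.6 -141.   130.1] jaw -71.2 tilt [ 0.049  0.007 -0.999] w 39.6 F [-7.1  3.2 16.4] j [  5.  21. -12.  -0. -54. 104.]
need x,y units 0.01 -0.01
turn units 0.05
```

```bash
python3 -m handwheel '[[[0,0,0.01,0],[0,0,0,0]]]';  python3 -m handwheel '[[[0,0,0,0],[0,0,0,0],[0,0,0,0]]]' 65 20; python3 -c "
from h import *;st(636,-142.5,-71)"; python3 -m handwheel '[[[0,0,0.4,0],[0,0,0.7,0],[0,0,0.6,0],[-0.5,0,0.1,-0.7],[-0.8,0,0,-0.9],[-0.8,0,0,-0.9],[-0.8,0,0,-0.9],[-0.8,0,0,-0.9]]]' 87; python3 -m handwheel '[[[-0.5,0,0,-0.9],[0,0,0,-0.9],[0,0,0,-0.9],[0,0,0,-0.5],[0,0,0,0]]]'; python3 -c "
from h import *;st(465.7,-149.5,-109)
im=cap('side','s8');cv2.imwrite('pics/s8c.png',cv2.resize(im[80:200,190:350],(800,600),interpolation=cv2.INTER_CUBIC))
im=cap('top','t8');cv2.imwrite('pics/t8c.png',cv2.resize(im[145:265,290:450],(800,600),interpolation=cv2.INTER_CUBIC))"
```

```text
time_s: 21.25
tcp_pos: [0.6358, -0.141, 0.131]
eef_rot: [79.3, 87.1, 8.1]
contact_force: [0.4, -0.3, -0.8]
gripper_width: 0.0395
time_s: 21.55
tcp_pos: [0.6361, -0.1412, 0.1309]
eef_rot: [79.0, 87.1, 7.8]
contact_force: [0.6, 0.0, 0.5]
gripper_width: 0.0579
t21.6 tcp [ 636.1 -141.2  130.9] jaw -71.2 tilt [ 0.05   0.007 -0.999] w 57.9 F [0.6 0.  0.5] j [  5.  21. -12.  -0. -54. 104.]
need x,y units -0.0 -0.03
turn units 0.05
time_s: 22.35
tcp_pos: [0.4864, -0.1416, 0.2033]
eef_rot: [78.9, 87.2, -14.6]
contact_force: [-0.4, 0.2, 0.5]
gripper_width: 0.0873
time_s: 22.85
tcp_pos: [0.4611, -0.1419, 0.2052]
eef_rot: [82.0, 87.0, -28.2]
contact_force: [-0.2, -0.7, -0.1]
gripper_width: 0.087
t22.9 tcp [ 461.1 -141.9  205.2] jaw -110.3 tilt [ 0.046 -0.025 -0.999] w 87.0 F [-0.2 -0.7 -0.1] j [  8.   1. -28.   2. -59.  61.]
need x,y units 0.12 -0.19
turn units 0.26
```

View pics/s8c.png

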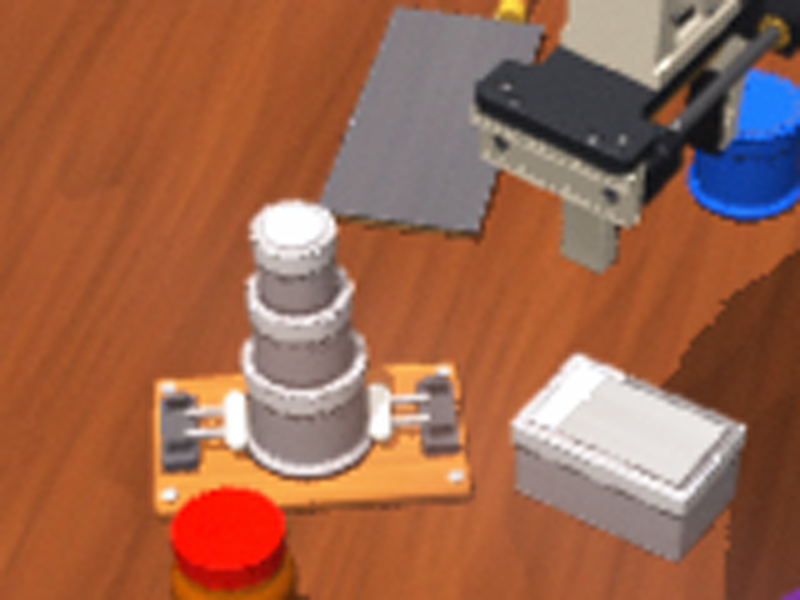

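View pics/t8c.png

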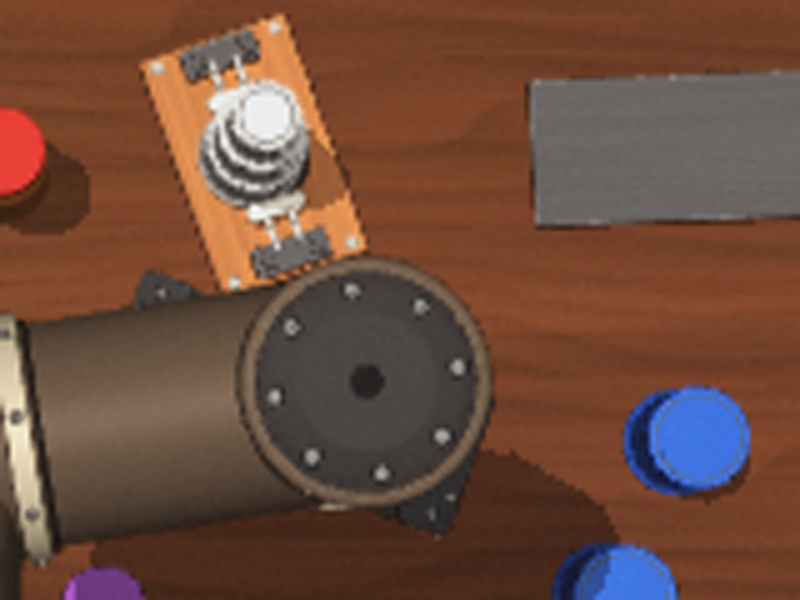

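The round pile is complete and upright. The small tin in the side crop is at (293,228), in line with the tins below. Now rect_large.

```bash
python3 -m handwheel '[[[0.12,-0.2,0,0.25],[-0.02,0,-0.7,0],[-0.03,0,-0.8,0],[-0.03,0,-0.8,0],[-0.03,0,-0.7,0],[0,0,0,0]]]' 87 20; python3 -c "
from h import *;st(465.7,-149.5,-109)
im=cap('side','s9');cv2.imwrite('pics/s9c.png',cv2.resize(im[110:200,260:380],(800,600),interpolation=cv2.INTER_CUBIC))"
```

```text
time_s: 23.55
tcp_pos: [0.4634, -0.1505, 0.0831]
eef_rot: [84.0, 86.7, -24.4]
contact_force: [-0.2, -0.2, 0.0]
gripper_width: 0.0871
t23.6 tcp [ 463.4 -150.5   83.1] jaw -108.4 tilt [ 0.052 -0.023 -0.998] w 87.1 F [-0.2 -0.2  0. ] j [  7.  10. -37.   3. -41.  63.]
need x,y units 0.06 0.02
turn units -0.12
```

View pics/s9c.png

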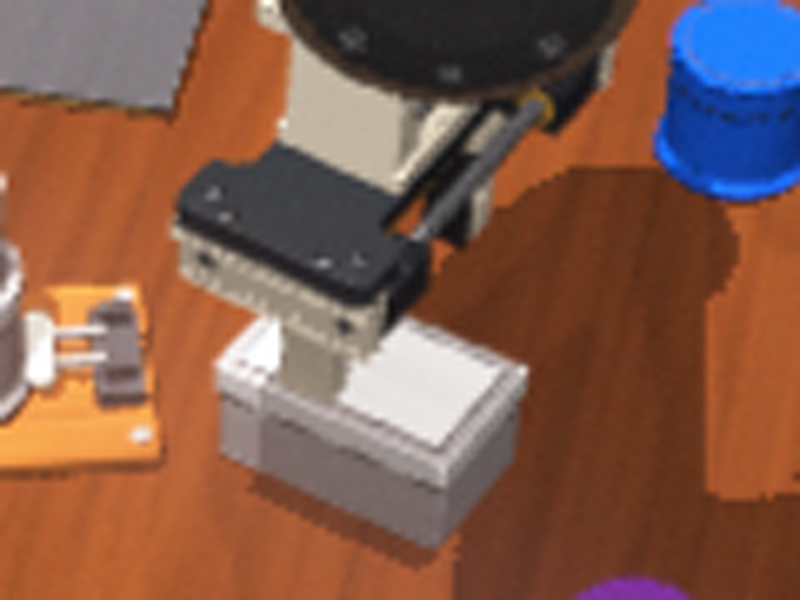

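```bash
python3 -m handwheel '[[[0.05,0.02,0,-0.1],[-0.04,0,-0.5,0],[-0.04,0,-0.5,0],[-0.04,0,-0.4,0],[0,0,-0.15,0],[0,0,0,0]]]'; python3 -c "
from h import *;st(465.7,-149.5,-109)"
```

```text
time_s: 24.2
tcp_pos: [0.472, -0.1491, 0.0313]
eef_rot: [89.9, 85.7, -18.8]
contact_force: [0.4, -0.4, -1.0]
gripper_width: 0.0871
t24.2 tcp [ 472.  -149.1   31.3] jaw -108.7 tilt [ 0.071 -0.024 -0.997] w 87.1 F [ 0.4 -0.4 -1. ] j [  7.  14. -41.   4. -31.  61.]
need x,y units -0.16 -0.01
turn units -0.06
```

```bash
python3 -m handwheel '[[[-0.18,0,-0.15,0],[-0.02,0,-0.22,0],[0,0,0,0]]]'; python3 -c "
from h import *;st(465.7,-149.5,-109)"
```

```text
time_s: 24.5
tcp_pos: [0.4659, -0.1489, 0.0184]
eef_rot: [91.3, 85.4, -17.4]
contact_force: [-0.1, 0.1, 1.0]
gripper_width: 0.0873
t24.5 tcp [ 465.9 -148.9   18.4] jaw -108.7 tilt [ 0.077 -0.024 -0.997] w 87.3 F [-0.1  0.1  1. ] j [  7.  15. -42.   4. -28.  61.]
need x,y units -0.0 -0.01
turn units -0.06
```

```bash
python3 -m handwheel '[[[0,0,0,0],[0,0,0,0],[0,0,0,0],[0,0,0,0],[0,0,0,0],[0,0,0,0]]]' 40 40; python3 -c "
from h import *;st(638,155,-81)"; python3 -m handwheel '[[[0,0,0.5,0],[0,0,0.8,0],[0,0,0.8,0],[0,0,0.8,0],[0,0,0.8,0],[0.2,0.4,0,0.3],[0.4,0.7,0,0.5],[0.5,0.9,0,0.6]]]';python3 -c "
from h import *;st(638,155,-81)"
```

```text
time_s: 25.1
tcp_pos: [0.4661, -0.149, 0.0189]
eef_rot: [91.2, 85.4, -17.5]
contact_force: [0.5, 0.7, -0.9]
gripper_width: 0.0616
t25.1 tcp [ 466.1 -149.    18.9] jaw -108.7 tilt [ 0.077 -0.024 -0.997] w 61.6 F [ 0.5  0.7 -0.9] j [  7.  15. -42.   4. -28.  61.]
need x,y units 4.3 7.6
turn units 5.54
time_s: 25.9
tcp_pos: [0.5026, -0.0693, 0.1697]
eef_rot: [90.5, 86.0, -11.5]
contact_force: [1.6, -1.1, -3.5]
gripper_width: 0.0616
t25.9 tcp [502.6 -69.3 169.7] jaw -102.0 tilt [ 0.069 -0.014 -0.998] w 61.6 F [ 1.6 -1.1 -3.5] j [ 16.   5. -29.   2. -53.  61.]
need x,y units 3.39 5.61
turn units 4.19
```

```bash
python3 -m handwheel '[[[0.5,0.85,0,0.6],[0.5,0.85,0,0.6],[0.5,0.85,0,0.6],[0.5,0.85,0,0.6],[0.5,0.85,0,0.6],[0.4,0.7,0,0.6],[0.3,0.4,0,0.5],[0,0,0,0]]]';python3 -c "
from h import *;st(636,155,-81)"
```

```text
time_s: 26.7
tcp_pos: [0.6311, 0.1579, 0.1633]
eef_rot: [90.7, 86.5, 10.2]
contact_force: [-1.0, -0.7, -3.5]
gripper_width: 0.0619
t26.7 tcp [631.1 157.9 163.3] jaw -80.4 tilt [ 0.059  0.011 -0.998] w 61.9 F [-1.  -0.7 -3.5] j [ 32.  19. -11.   2. -57.  67.]
need x,y units 0.12 -0.07
turn units -0.11
```

```bash
python3 -m handwheel '[[[0.12,-0.07,-0.3,-0.1],[0,0,-0.7,0],[0,0,-0.7,0],[0,0,-0.6,0],[0,0,-0.3,0],[0,0,0,0]]]';python3 -c "
from h import *;st(636,155,-81)
im=cap('side','s10');cv2.imwrite('pics/s10c.png',cv2.resize(im[160:295,150:330],(800,600),interpolation=cv2.INTER_CUBIC))
im=cap('top','t10');cv2.imwrite('pics/t10c.png',cv2.resize(im[130:220,210:330],(800,600),interpolation=cv2.INTER_CUBIC))"
```

```text
time_s: 27.3
tcp_pos: [0.6321, 0.15, 0.0501]
eef_rot: [89.7, 86.9, 8.3]
contact_force: [-0.7, 0.1, -4.2]
gripper_width: 0.062
t27.3 tcp [632.1 150.   50.1] jaw -81.4 tilt [ 0.053  0.008 -0.999] w 62.0 F [-0.7  0.1 -4.2] j [ 31.  25. -18.   2. -44.  66.]
need x,y units 0.1 0.12
turn units 0.09
```

View pics/s10c.png

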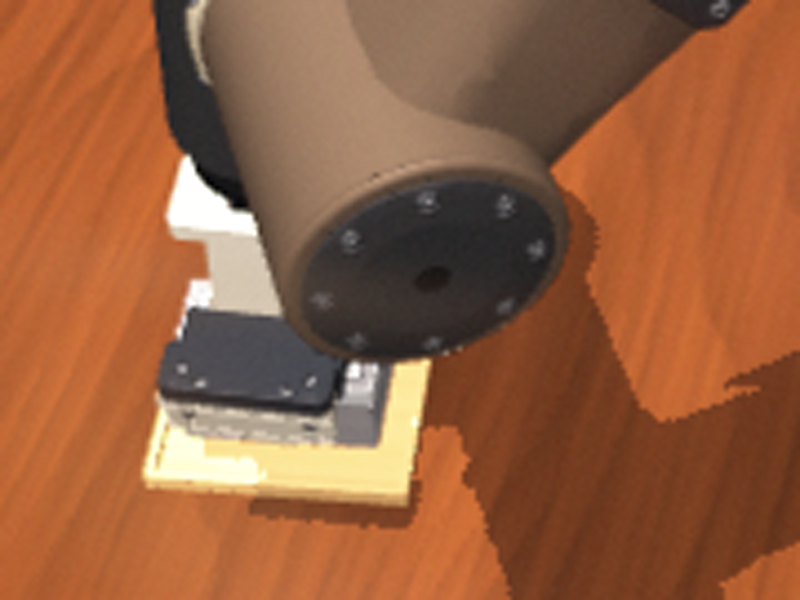

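View pics/t10c.png

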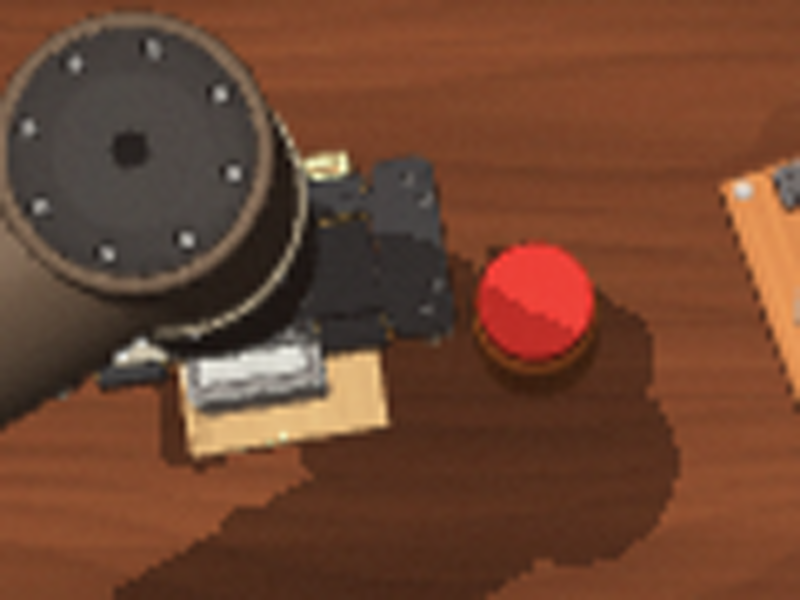

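Body-to-jar gap in the top crop is 452 to 478, about 11 mm, and the tin is inside the tray outline. I'm correcting x and lowering.

```bash
python3 -m handwheel '[[[0.12,0.02,-0.1,0.1],[0,0,-0.25,0],[0,0,-0.2,0],[0,0,-0.05,0]]]';python3 -c "
from h import *;st(637,151,-81)"
```

```text
time_s: 27.8
tcp_pos: [0.6416, 0.153, 0.0311]
eef_rot: [92.7, 86.3, 11.9]
contact_force: [-0.9, -0.8, -3.5]
gripper_width: 0.0619
t27.8 tcp [641.6 153.   31.1] jaw -80.8 tilt [ 0.063  0.013 -0.998] w 61.9 F [-0.9 -0.8 -3.5] j [ 31.  27. -18.   2. -41.  67.]
need x,y units -0.11 -0.05
turn units -0.03
```

```bash
python3 -m handwheel '[[[-0.12,-0.05,-0.1,0],[0,0,-0.1,0]]]';python3 -c "
from h import *;st(637,151,-81)"
```

```text
time_s: 28.0
tcp_pos: [0.6362, 0.1508, 0.0229]
eef_rot: [92.5, 86.3, 11.7]
contact_force: [-13.2, -1.7, 17.4]
gripper_width: 0.062
t28.0 tcp [636.2 150.8  22.9] jaw -80.8 tilt [ 0.063  0.013 -0.998] w 62.0 F [-13.2  -1.7  17.4] j [ 31.  27. -19.   2. -40.  67.]
need x,y units 0.02 0.01
turn units -0.03
```

```bash
python3 -m handwheel '[[[0,0,0,0]]]' 40 10;  python3 -m handwheel '[[[0,0,0,0],[0,0,0,0],[0,0,0,0]]]' 80 20; python3 -c "
from h import *;st(463.7,314,-104)"; python3 -m handwheel '[[[0,0,0.4,0],[0,0,0.7,0],[0,0,0.8,0],[0,0,0.8,-0.3],[-0.4,0.4,0.6,-0.6],[-0.8,0.7,0.3,-0.7],[-0.8,0.7,0,-0.7],[-0.8,0.7,0,-0.7]]]' 80; python3 -m handwheel '[[[-0.6,0.6,0,-0.7],[-0.4,0.4,0,-0.7],[0,0,0,-0.4],[0,0,0,0]]]'; python3 -c "
from h import *;st(463.7,314,-104)
im=cap('side','s11');cv2.imwrite('pics/s11c.png',cv2.resize(im[220:355,150:330],(800,600),interpolation=cv2.INTER_CUBIC))
im=cap('top','t11');cv2.imwrite('pics/t11c.png',cv2.resize(im[150:240,170:290],(800,600),interpolation=cv2.INTER_CUBIC))"
```

```text
time_s: 28.1
tcp_pos: [0.6359, 0.1507, 0.0228]
eef_rot: [92.4, 86.3, 11.6]
contact_force: [-0.3, 0.6, -3.1]
gripper_width: 0.0614
time_s: 28.4
tcp_pos: [0.6373, 0.1514, 0.0243]
eef_rot: [92.8, 86.1, 12.0]
contact_force: [0.3, 0.5, 0.3]
gripper_width: 0.0779
t28.4 tcp [637.3 151.4  24.3] jaw -80.8 tilt [ 0.066  0.014 -0.998] w 77.9 F [0.3 0.5 0.3] j [ 31.  27. -19.   2. -40.  67.]
need x,y units -4.34 4.07
turn units -4.65
time_s: 29.2
tcp_pos: [0.5266, 0.2514, 0.1761]
eef_rot: [96.2, 85.9, -0.5]
contact_force: [0.1, 0.8, 1.0]
gripper_width: 0.0798
time_s: 29.6
tcp_pos: [0.4822, 0.2973, 0.1796]
eef_rot: [101.0, 85.6, -4.9]
contact_force: [-0.0, 0.3, -0.6]
gripper_width: 0.08
t29.6 tcp [482.2 297.3 179.6] jaw -105.8 tilt [ 0.076 -0.006 -0.997] w 80.0 F [-0.   0.3 -0.6] j [ 54.  10. -22.   5. -56.  18.]
need x,y units -0.46 0.42
turn units 0.36
```

View pics/s11c.png

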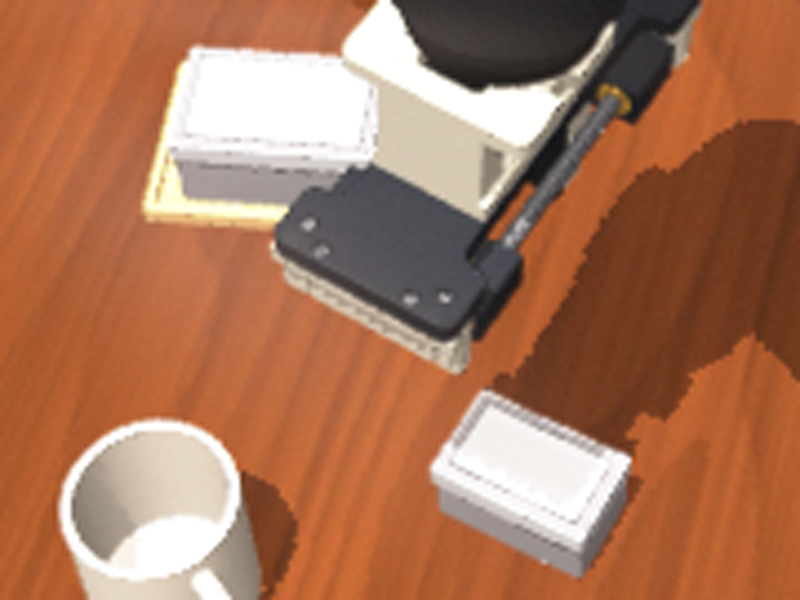

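View pics/t11c.png

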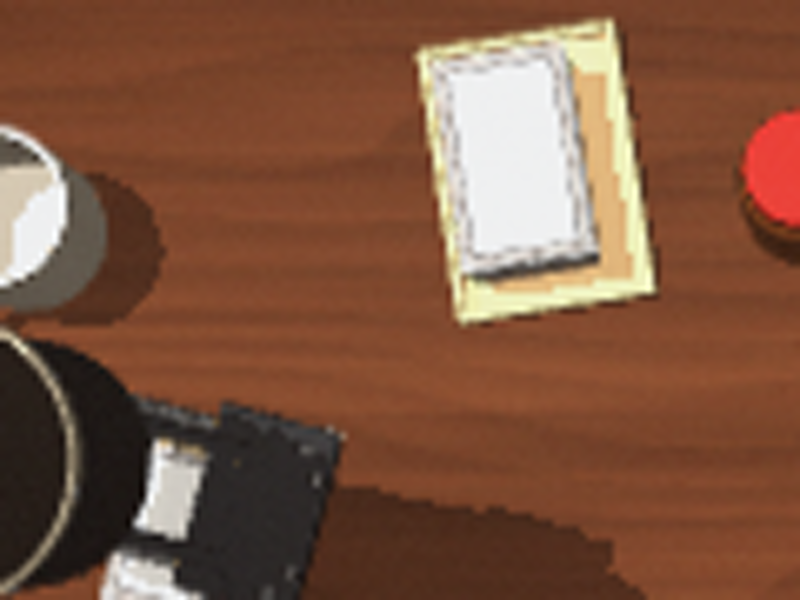

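```bash
python3 -c "
from h import *
im=cv2.imread('pics/t11.png');hsv=cv2.cvtColor(im,cv2.COLOR_BGR2HSV)
cv2.imwrite('pics/t11d.png',cv2.resize(im[148:205,225:282],(600,600),interpolation=cv2.INTER_CUBIC))
m=np.zeros(im.shape[:2],bool);m[148:205,225:275]=((hsv[...,2]>140)&(hsv[...,1]<50))[148:205,225:275]
for px,a,c in blobs('top',im,m,0,100): print('lid',px,a,cast('top',px,.054)*1000,rect('top',c,.054))
q=lambda L:[[170+(a+.5)/6.667-.5,150+(b+.5)/6.667-.5] for a,b in L]
t=cast('top',q([(418,52),(612,20),(657,293),(460,325)]),.01)*1000;print(t.mean(0))
l=cast('top',q([(428,62),(563,42),(600,258),(465,278)]),.054)*1000;print(l.mean(0),l[:,:2])
s=lambda L:[[150+(a+.5)/4.444-.5,220+(b+.5)/4.444-.5] for a,b in L]
print(cast('side',s([(193,48),(380,62),(374,168),(170,152)]),.054)*1000)
"
```

```text
lid (246.5025766205587, 173.1659886086249) 614.5 [[636.3560161  152.81059258  54.        ]] (636.4, 152.8, 102.1, 64.7, 9.1)
[636.84779221 145.69488595  10.        ]
[635.20625483 152.29377745  54.        ] [[681.75122469 193.04045585]
 [691.14914751 129.57329187]
 [588.61731553 111.71700494]
 [579.30733159 174.84435715]]
[[689.85953202 132.07421023  54.        ]
 [594.40716489 118.07078017  54.        ]
 [577.29741417 182.45738508  54.        ]
 [677.83135589 197.08857672  54.        ]]
```

View pics/t11d.png

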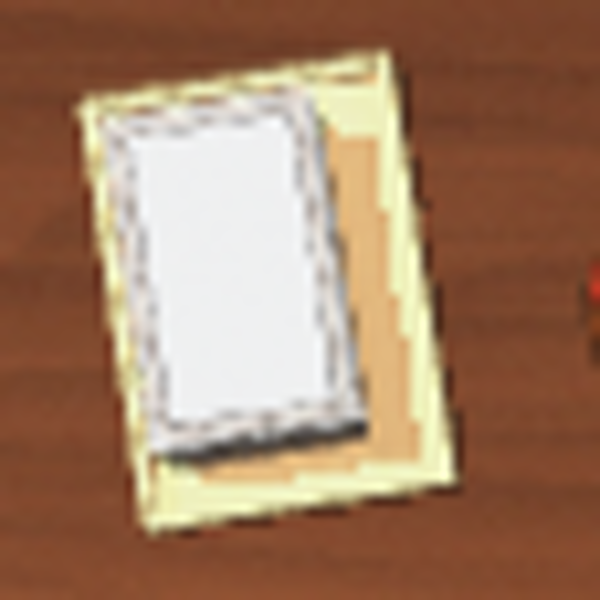

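rect_large lies flat in the tray: lid 102×65 mm at 9.1°, about 7 mm off the tray centre, inside the walls. Now rect_small.

```bash
python3 -m handwheel '[[[-0.46,0.42,0,0.35],[0,0,-0.6,0],[-0.03,0,-0.8,0],[-0.03,0,-0.8,0],[-0.03,0,-0.5,0],[0,0,0,0]]]' 72 20; python3 -c "
from h import *;st(463.5,314.5,-104)
im=cap('side','s12');cv2.imwrite('pics/s12c.png',cv2.resize(im[260:380,210:370],(800,600),interpolation=cv2.INTER_CUBIC))"
```

```text
time_s: 30.3
tcp_pos: [0.4639, 0.3121, 0.0699]
eef_rot: [103.8, 85.4, -0.2]
contact_force: [-0.4, -0.2, 1.0]
gripper_width: 0.072
t30.3 tcp [463.9 312.1  69.9] jaw -103.9 tilt [ 0.08  -0.    -0.997] w 72.0 F [-0.4 -0.2  1. ] j [ 57.  17. -31.   6. -40.  15.]
need x,y units -0.01 0.06
turn units -0.01
```

View pics/s12c.png

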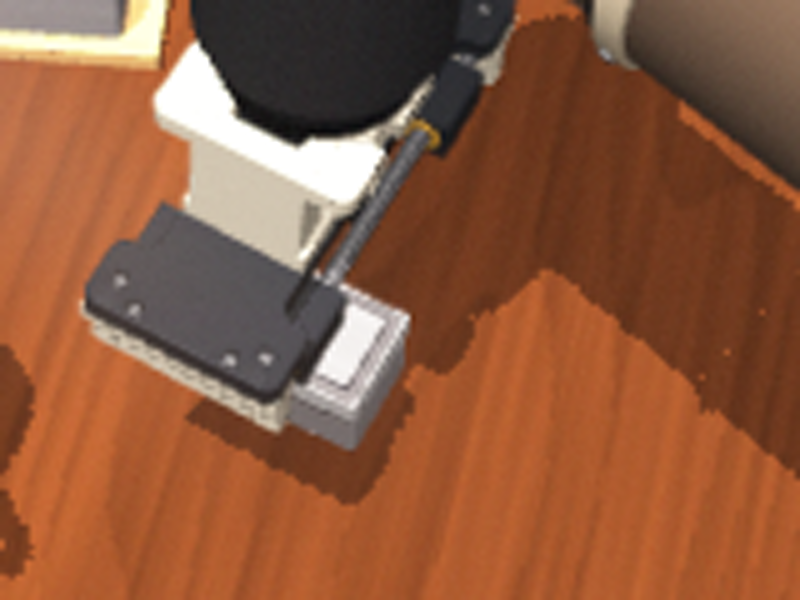

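```bash
python3 -m handwheel '[[[-0.02,0.03,-0.3,0],[-0.04,0,-0.5,0],[-0.04,0,-0.4,0],[0,0,-0.15,0],[0,0,0,0]]]'; python3 -c "
from h import *;st(463.5,314.5,-104)"
```

```text
time_s: 30.85
tcp_pos: [0.4645, 0.317, 0.0201]
eef_rot: [109.6, 85.0, 5.6]
contact_force: [-0.5, 0.0, 1.4]
gripper_width: 0.0724
t30.9 tcp [464.5 317.   20.1] jaw -103.9 tilt [ 0.087  0.009 -0.996] w 72.4 F [-0.5  0.   1.4] j [ 57.  21. -34.   7. -32.  13.]
need x,y units -0.02 -0.06
turn units -0.02
```

```bash
python3 -m handwheel '[[[-0.03,-0.06,-0.12,0],[0,0,0,0]]]'; python3 -m handwheel '[[[0,0,0,0],[0,0,0,0],[0,0,0,0],[0,0,0,0],[0,0,0,0],[0,0,0,0]]]' 25 30; python3 -c "
from h import *;st(637,151,-81)"
```

```text
time_s: 31.05
tcp_pos: [0.4641, 0.3152, 0.0164]
eef_rot: [110.7, 84.9, 6.7]
contact_force: [-0.0, -0.4, 0.4]
gripper_width: 0.0722
time_s: 31.65
tcp_pos: [0.4646, 0.3158, 0.018]
eef_rot: [111.7, 84.8, 7.8]
contact_force: [0.8, -1.6, -0.8]
gripper_width: 0.0461
t31.6 tcp [464.6 315.8  18. ] jaw -103.9 tilt [ 0.09   0.012 -0.996] w 46.1 F [ 0.8 -1.6 -0.8] j [ 57.  21. -35.   8. -31.  13.]
need x,y units 4.31 -4.12
turn units 4.58
```

```bash
python3 -m handwheel '[[[0,0,0.5,0],[0,0,0.8,0],[0,0,0.8,0],[0,0,0.8,0],[0,0,0.5,0.3],[0.4,-0.4,0.1,0.5],[0.7,-0.7,0,0.7],[0.8,-0.8,0,0.7]]]'; python3 -m handwheel '[[[0.8,-0.8,0,0.7],[0.8,-0.75,0,0.7],[0.5,-0.5,0,0.7],[0.3,-0.3,0,0.3],[0,0,0,0]]]'; python3 -c "
from h import *;st(637,151,-81)"
```

```text
time_s: 32.45
tcp_pos: [0.5378, 0.2393, 0.1624]
eef_rot: [110.0, 84.9, 17.8]
contact_force: [0.2, 0.9, -1.0]
gripper_width: 0.0462
time_s: 32.95
tcp_pos: [0.6386, 0.137, 0.1604]
eef_rot: [110.5, 85.1, 30.7]
contact_force: [-0.8, 0.8, -3.2]
gripper_width: 0.0462
t33.0 tcp [638.6 137.  160.4] jaw -79.7 tilt [ 0.074  0.044 -0.996] w 46.2 F [-0.8  0.8 -3.2] j [ 29.  18. -12.  -0. -55.  71.]
need x,y units -0.04 0.35
turn units -0.25
```

```bash
python3 -m handwheel '[[[-0.04,0.35,0,-0.25],[0,0,-0.5,0],[0,0,-0.7,0],[0,0,-0.4,0],[0,0,0,0]]]'; python3 -c "
from h import *;st(637,151.5,-81)
im=cap('side','s13');cv2.imwrite('pics/s13c.png',cv2.resize(im[180:285,150:290],(800,600),interpolation=cv2.INTER_CUBIC))
im=cap('top','t13');cv2.imwrite('pics/t13c.png',cv2.resize(im[145:220,210:310],(800,600),interpolation=cv2.INTER_CUBIC))"
```

```text
time_s: 33.45
tcp_pos: [0.6346, 0.1518, 0.0931]
eef_rot: [111.5, 85.2, 30.1]
contact_force: [-1.3, -0.3, -1.4]
gripper_width: 0.046
t33.5 tcp [634.6 151.8  93.1] jaw -81.3 tilt [ 0.073  0.042 -0.996] w 46.0 F [-1.3 -0.3 -1.4] j [ 31.  22. -16.   0. -47.  68.]
need x,y units 0.06 -0.01
turn units 0.06
```

View pics/s13c.png

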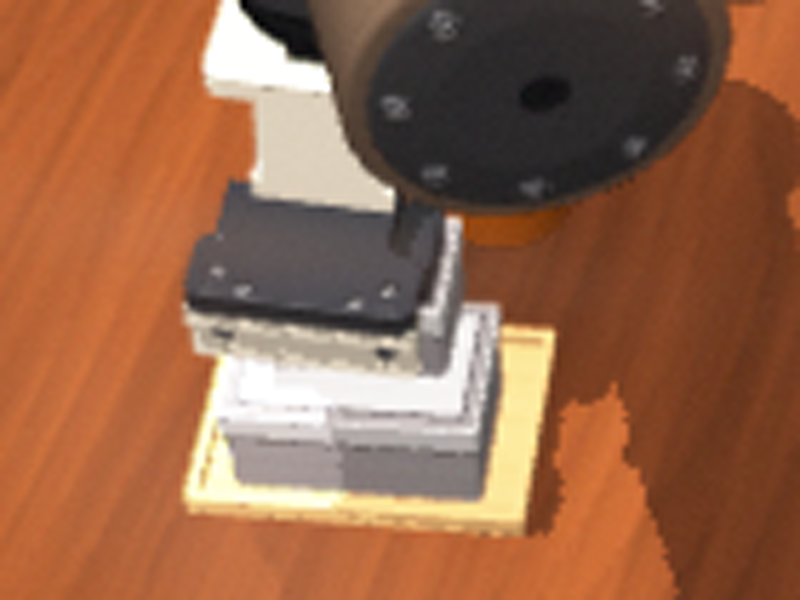

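View pics/t13c.png

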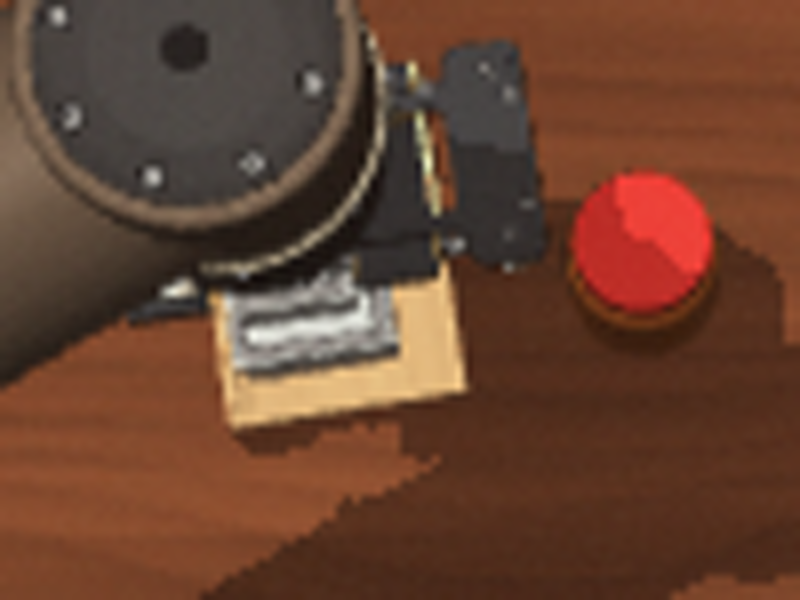

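Alignment looks right, so I'm lowering onto rect_large. Contact is expected at TCP z ≈ 72.

```bash
python3 -m handwheel '[[[0.06,0,-0.15,0.05],[0,0,-0.2,0],[0,0,-0.05,0],[0,0,0,0]]]'; python3 -c "
from h import *;st(637,151.5,-81)"
```

```text
time_s: 33.95
tcp_pos: [0.6403, 0.1536, 0.0819]
eef_rot: [110.7, 84.7, 29.7]
contact_force: [0.1, 0.5, -2.0]
gripper_width: 0.0463
t34.0 tcp [640.3 153.6  81.9] jaw -80.9 tilt [ 0.081  0.046 -0.996] w 46.3 F [ 0.1  0.5 -2. ] j [ 30.  23. -16.   0. -45.  68.]
need x,y units -0.08 -0.05
turn units -0.01
```

```bash
python3 -m handwheel '[[[-0.1,-0.06,-0.15,0],[-0.02,-0.01,-0.08,0],[0,0,-0.06,0]]]'; python3 -c "
from h import *;st(637,151.5,-81)"
```

```text
time_s: 34.25
tcp_pos: [0.6358, 0.1509, 0.0719]
eef_rot: [110.4, 84.5, 29.4]
contact_force: [-13.0, 0.7, 27.9]
gripper_width: 0.0461
t34.2 tcp [635.8 150.9  71.9] jaw -80.9 tilt [ 0.083  0.047 -0.995] w 46.1 F [-13.    0.7  27.9] j [ 30.  23. -18.   0. -44.  68.]
need x,y units 0.03 0.02
turn units -0.02
```

```bash
python3 -m handwheel '[[[0,0,0,0]]]' 25 10;  python3 -m handwheel '[[[0,0,0,0],[0,0,0,0],[0,0,0,0]]]' 65 20; python3 -m handwheel '[[[0,0,0.4,0],[0,0,0.7,0],[0,0,0.8,0],[-0.2,0.4,0.6,0],[-0.5,0.8,0.1,0],[-0.6,0.8,0,0],[-0.6,0.8,0,0],[-0.6,0.8,0,0]]]'; python3 -m handwheel '[[[-0.6,0.8,0,0],[-0.4,0.8,0,0],[-0.2,0.5,0,0],[0,0,0,0]]]'; python3 -c "
from h import *;st(463.7,314,-104)
im=cap('side','s14');cv2.imwrite('pics/s14c.png',cv2.resize(im[80:305,140:440],(800,600),interpolation=cv2.INTER_CUBIC))
im=cap('top','t14');cv2.imwrite('pics/t14c.png',cv2.resize(im[120:270,150:350],(800,600),interpolation=cv2.INTER_CUBIC))
cv2.imwrite('pics/t14d.png',cv2.resize(im[148:205,225:282],(600,600),interpolation=cv2.INTER_CUBIC))"
```

```text
time_s: 34.35
tcp_pos: [0.636, 0.1509, 0.0724]
eef_rot: [110.3, 84.5, 29.3]
contact_force: [0.1, 0.2, -2.6]
gripper_width: 0.0461
time_s: 34.65
tcp_pos: [0.6368, 0.1512, 0.0732]
eef_rot: [110.1, 84.4, 29.1]
contact_force: [-0.0, -0.2, -0.5]
gripper_width: 0.0629
time_s: 35.45
tcp_pos: [0.5361, 0.2953, 0.1808]
eef_rot: [110.2, 84.4, 28.8]
contact_force: [0.0, 0.8, -0.5]
gripper_width: 0.0649
time_s: 35.85
tcp_pos: [0.4833, 0.3863, 0.1819]
eef_rot: [110.9, 84.2, 29.8]
contact_force: [-0.2, 0.5, 0.1]
gripper_width: 0.0652
t35.9 tcp [483.3 386.3 181.9] jaw -81.1 tilt [ 0.088  0.05  -0.995] w 65.2 F [-0.2  0.5  0.1] j [ 58.  14. -17.   3. -54.  39.]
need x,y units -0.49 -1.81
turn units -4.59
```

View pics/s14c.png

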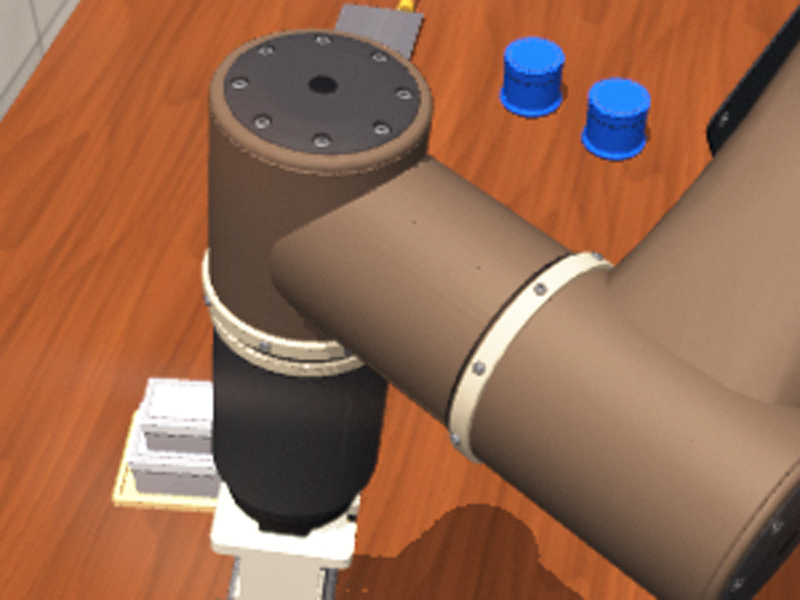

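View pics/t14d.png

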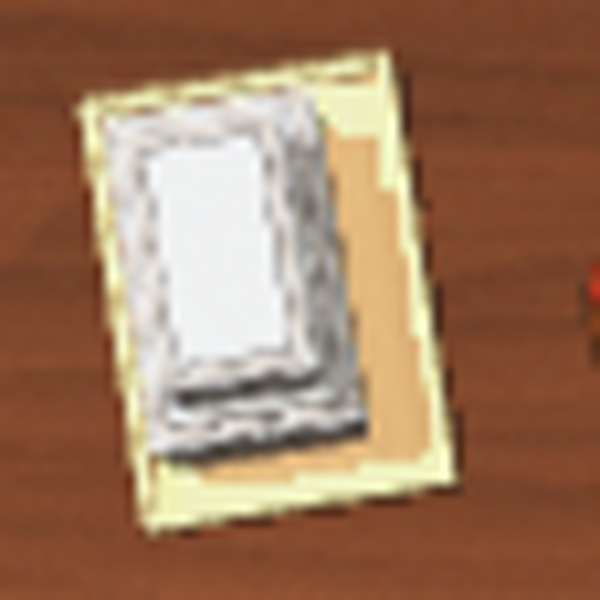

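View pics/t14c.png

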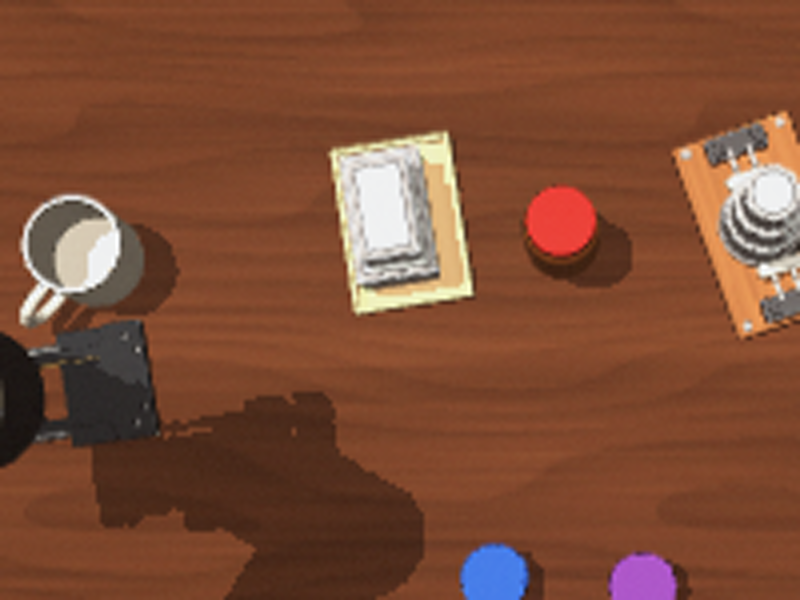

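```bash
python3 -m handwheel '[[[-0.6,0.7,0,0],[-0.6,0.7,0,0],[-0.6,0.7,0,0],[-0.6,0.7,0,0],[-0.5,0.7,0,0],[-0.3,0.5,0,0],[0,0,0,0]]]'; python3 -c "
from h import *;st()
im=cap('side','s15');cv2.imwrite('pics/s15c.png',cv2.resize(im[80:305,140:440],(800,600),interpolation=cv2.INTER_CUBIC))
im=cap('top','t15');hsv=cv2.cvtColor(im,cv2.COLOR_BGR2HSV)
q=lambda L:[[225+(a+.5)/10.526-.5,148+(b+.5)/10.526-.5] for a,b in L]
l=cast('top',q([(133,142),(278,118),(322,370),(172,396)]),.096)*1000;print(l.mean(0),l[:,:2])
for n in('side','top'):
    a=cv2.imread(f'pics/{n}0.png');b=cv2.imread('pics/%s15.png'%n[0]);
    for nm,bx in (('jar',(275,160,305,190)),('mug',(150,165,190,205)),('cleaver',(394,155,462,192))) if n=='top' else ():
        x0,y0,x1,y1=bx;print(nm,np.abs(a[y0:y1,x0:x1].astype(int)-b[y0:y1,x0:x1]).mean())
"
```

```text
time_s: 36.65
tcp_pos: [0.357, 0.5421, 0.1816]
eef_rot: [110.4, 84.3, 28.5]
contact_force: [0.9, -0.2, -1.3]
gripper_width: 0.0647
t36.6 tcp [357.  542.1 181.6] jaw -81.8 tilt [ 0.088  0.048 -0.995] w 64.7 F [ 0.9 -0.2 -1.3] j [ 76.  17. -13.   5. -56.  19.]
[632.92602608 150.01980715  96.        ] [[666.45036157 177.25342463]
 [673.40448038 135.27553898]
 [599.66687857 122.14960672]
 [592.18238381 165.40065826]]
jar 2.1114814814814813
mug 2.97
cleaver 3.1518282988871222
```

View pics/s15c.png

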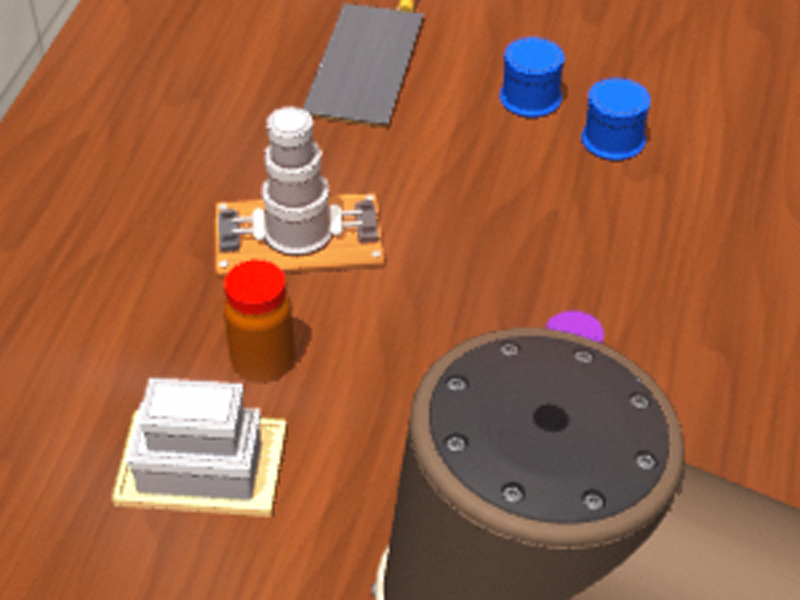

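Both piles stand upright. rect_small measures about 3–4 mm from rect_large's centre and the bystanders' pixels are unchanged, so I'm handing in.

```bash
python3 -c "
from plant import close_job;print(close_job())"
```

```text
the job is handed in; nothing more can be done
None
```

Both piles are built and the job was handed in at about 37 s; the robot reports no verdict.

**Round pile**
- I pressed the largest tin into the clip base. The force dropped as it snapped through, and the fingers ended at the height expected for a tin standing on the deck.
- The last push after the snap peaked at about 83 N at the wrist, under the 120 N limit.
- The middle and small tins were each set down at the predicted contact height and look upright and centred.

**Rectangular pile**
- The larger tin lies flat on the tray floor, lengthways at 9° like the tray, about 7 mm off the tray centre. I placed it off-centre on purpose, to keep the gripper clear of the jar.
- The smaller tin is about 3–4 mm off the larger tin's centre, lengthways the same way.

**Last checks**
- The largest tin measured 2–3 mm from the base centre, against an 8 mm limit.
- The jar, mug and cleaver look unmoved in the top picture.
- After handing over each tin, the arm moved clear and touches nothing.

**Disagreements**
- The two cameras differed by up to about 5 mm in y, so I used values between them and checked against gripper readings.
- The tool's tilt drifted to about 6° during the job. The tins still settled level when released.

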